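# Load-test the 9 V blocks from the parts bin

## Task

With the tester's load switch pushed in (off), pick every 9 V block battery out of the mixed parts bin and lay each flat in a bay of its own on the tester, terminals towards the brass contacts at the back. Then pull the load knob straight out to on, leave it on for ten seconds, and push it fully in again before you take any battery out. Finally move all the blocks into the black tray, lying side by side and not piled up; the other parts stay in the bin.

Things in the scene. Friction and masses are not known exactly. Their poses are not given: they have to be found in the camera images.
- tester: battery load tester standing on the bench, fixed: grey case 220 mm wide (y), 240 mm deep; origin under its middle, x axis points from its front to its back, y along the row of bays, z up. In front a flat deck 38 mm high with four bays; behind it a white panel that slopes up to the back at 0.50 rad from level, with the black load switch knob in its middle
- bay1 (a point): middle of the floor of bay 1 (38 mm above the bench; x axis as the tester's: towards the brass contacts at the back end of the bay). A bay holds one 9 V block lying flat: 32 mm wide, 56 mm long, with a 10 mm high front stop, an 18 mm high contact strip at the back and 10 mm high corner guides; the middle 37 mm of its long sides is open for fingers. Bays are 54 mm apart
- bay2 (a point): middle of the floor of bay 2 (38 mm above the bench; x axis as the tester's: towards the brass contacts at the back end of the bay). A bay holds one 9 V block lying flat: 32 mm wide, 56 mm long, with a 10 mm high front stop, an 18 mm high contact strip at the back and 10 mm high corner guides; the middle 37 mm of its long sides is open for fingers. Bays are 54 mm apart
- bay3 (a point): middle of the floor of bay 3 (38 mm above the bench; x axis as the tester's: towards the brass contacts at the back end of the bay). A bay holds one 9 V block lying flat: 32 mm wide, 56 mm long, with a 10 mm high front stop, an 18 mm high contact strip at the back and 10 mm high corner guides; the middle 37 mm of its long sides is open for fingers. Bays are 54 mm apart
- bay4 (a point): middle of the floor of bay 4 (38 mm above the bench; x axis as the tester's: towards the brass contacts at the back end of the bay). A bay holds one 9 V block lying flat: 32 mm wide, 56 mm long, with a 10 mm high front stop, an 18 mm high contact strip at the back and 10 mm high corner guides; the middle 37 mm of its long sides is open for fingers. Bays are 54 mm apart
- load_knob (a joint): push-pull load switch, m: 0 = pushed fully in (off), 0.012 = pulled fully out (on). It slides straight along its axis, square to the sloping panel, and snaps over a detent half-way: about 9 N to pull it out or push it in, then it stays
- knob_head (a point): middle of the load switch's round black head, 36 mm in diameter, 15 mm thick, on a 14 mm shaft; its z axis is the pull direction, square out of the panel (up and towards the tester's front). The middle of the head stands 32 mm off the panel when in, 44 mm when out; the panel is free for 40 mm to either side (along the tester's y)
- block1_center (a point): centre of a 9 V block battery, bright metal with a black cap on its terminal end: 46 mm long (x), 26.5 mm wide (y), 17.5 mm thick (z, up as it starts), 46 g; two snap terminals 3 mm long at its +x end. It starts flat in the bin; it may be absent
- block1_term (a point): middle of the terminal end of that block, 25.5 mm from its centre along its x axis
- block2_center (a point): centre of a 9 V block battery, bright metal with a black cap on its terminal end: 46 mm long (x), 26.5 mm wide (y), 17.5 mm thick (z, up as it starts), 46 g; two snap terminals 3 mm long at its +x end. It starts flat in the bin; it may be absent
- block2_term (a point): middle of the terminal end of that block, 25.5 mm from its centre along its x axis
- block3_center (a point): centre of a 9 V block battery, bright metal with a black cap on its terminal end: 46 mm long (x), 26.5 mm wide (y), 17.5 mm thick (z, up as it starts), 46 g; two snap terminals 3 mm long at its +x end. It starts flat in the bin; it may be absent
- block3_term (a point): middle of the terminal end of that block, 25.5 mm from its centre along its x axis
- block4_center (a point): centre of a 9 V block battery, bright metal with a black cap on its terminal end: 46 mm long (x), 26.5 mm wide (y), 17.5 mm thick (z, up as it starts), 46 g; two snap terminals 3 mm long at its +x end. It starts flat in the bin; it may be absent
- block4_term (a point): middle of the terminal end of that block, 25.5 mm from its centre along its x axis
- bin: grey open bin of mixed parts, fixed: 260 x 180 mm (x, y), 45 mm high, walls and floor 4 mm; origin under its middle
- tray: black open tray for tested blocks, loose, 350 g: 230 x 170 mm (x, y), 22 mm high, walls and floor 4 mm; origin under its middle
- heatsink: small dark finned heat sink standing in the bin, 12 x 9 x 18 mm; stays in the bin; origin under its middle
- transformer: small mains transformer in the bin, iron core and copper winding, 34 x 36 x 30 mm; stays in the bin; origin under its middle
- spacer: brass spacer standing in the bin, 11 mm in diameter, 22 mm high; stays in the bin; origin under its middle
- converter: flat black converter brick with brass pins on top, in the bin, 50 x 25 x 11 mm; stays in the bin; origin under its middle
- dial: small black round control knob in the bin, 20 mm in diameter, 16 mm high; stays in the bin; origin under its middle
- terminal: binding post in the bin, black and brass, 18 mm in diameter, 20 mm high; stays in the bin; origin under its middle

How it is judged:
On the way, in this order (a step that is already met when the one before it is completed fails the run):
1. all the 9 V blocks lie flat in bays, terminals to the contacts, with the load switch off (x of block1_center in the frame of tester between -0.044 and -0.028 m and z of block1_center in the frame of tester between 0.042 and 0.0505 m and x of each of block1_term, block2_term, block3_term, block4_term in the frame of tester above -0.018 m and angle between each of block1_center, block2_center, block3_center, block4_center's own z axis and vertical below 0.2 rad and (y of block1_center in the frame of tester between -0.087 and -0.075 m or y of block1_center in the frame of tester between -0.033 and -0.021 m or y of block1_center in the frame of tester between 0.021 and 0.033 m or y of block1_center in the frame of tester between 0.075 and 0.087 m) and x of block2_center in the frame of tester between -0.044 and -0.028 m and z of block2_center in the frame of tester between 0.042 and 0.0505 m and (y of block2_center in the frame of tester between -0.087 and -0.075 m or y of block2_center in the frame of tester between -0.033 and -0.021 m or y of block2_center in the frame of tester between 0.021 and 0.033 m or y of block2_center in the frame of tester between 0.075 and 0.087 m) and x of block3_center in the frame of tester between -0.044 and -0.028 m and z of block3_center in the frame of tester between 0.042 and 0.0505 m and (y of block3_center in the frame of tester between -0.087 and -0.075 m or y of block3_center in the frame of tester between -0.033 and -0.021 m or y of block3_center in the frame of tester between 0.021 and 0.033 m or y of block3_center in the frame of tester between 0.075 and 0.087 m) and x of block4_center in the frame of tester between -0.044 and -0.028 m and z of block4_center in the frame of tester between 0.042 and 0.0505 m and (y of block4_center in the frame of tester between -0.087 and -0.075 m or y of block4_center in the frame of tester between -0.033 and -0.021 m or y of block4_center in the frame of tester between 0.021 and 0.033 m or y of block4_center in the frame of tester between 0.075 and 0.087 m) and value of joint load_knob below 0.0025 m), for 0.2 s.
2. the load knob is pulled out to on and left on (at least 8 s) with the blocks in their bays (x of block1_center in the frame of tester between -0.044 and -0.028 m and z of block1_center in the frame of tester between 0.042 and 0.0505 m and x of each of block1_term, block2_term, block3_term, block4_term in the frame of tester above -0.018 m and angle between each of block1_center, block2_center, block3_center, block4_center's own z axis and vertical below 0.2 rad and (y of block1_center in the frame of tester between -0.087 and -0.075 m or y of block1_center in the frame of tester between -0.033 and -0.021 m or y of block1_center in the frame of tester between 0.021 and 0.033 m or y of block1_center in the frame of tester between 0.075 and 0.087 m) and x of block2_center in the frame of tester between -0.044 and -0.028 m and z of block2_center in the frame of tester between 0.042 and 0.0505 m and (y of block2_center in the frame of tester between -0.087 and -0.075 m or y of block2_center in the frame of tester between -0.033 and -0.021 m or y of block2_center in the frame of tester between 0.021 and 0.033 m or y of block2_center in the frame of tester between 0.075 and 0.087 m) and x of block3_center in the frame of tester between -0.044 and -0.028 m and z of block3_center in the frame of tester between 0.042 and 0.0505 m and (y of block3_center in the frame of tester between -0.087 and -0.075 m or y of block3_center in the frame of tester between -0.033 and -0.021 m or y of block3_center in the frame of tester between 0.021 and 0.033 m or y of block3_center in the frame of tester between 0.075 and 0.087 m) and x of block4_center in the frame of tester between -0.044 and -0.028 m and z of block4_center in the frame of tester between 0.042 and 0.0505 m and (y of block4_center in the frame of tester between -0.087 and -0.075 m or y of block4_center in the frame of tester between -0.033 and -0.021 m or y of block4_center in the frame of tester between 0.021 and 0.033 m or y of block4_center in the frame of tester between 0.075 and 0.087 m) and value of joint load_knob above 0.009 m), for 8 s.
3. the load knob is pushed fully in again while the blocks are still in their bays (all of step 1), for 0.2 s.
At the end, for the whole second after the job is handed in: every 9 V block lies released and at rest on the floor of the black tray, not piled (centre less than 24 mm above the tray's underside); the load switch is within 2.5 mm of fully in; all the other parts are still in the bin (value of joint load_knob below 0.0025 m and x of block1_center in the frame of tray between -0.105 and 0.105 m and y of block1_center in the frame of tray between -0.075 and 0.075 m and z of block1_center in the frame of tray between 0.005 and 0.024 m and linear speed of each of block1, block2, block3, block4 below 0.02 m/s and contact force between each of block1, block2, block3, block4 and the fingers below 0.1 N and x of block2_center in the frame of tray between -0.105 and 0.105 m and y of block2_center in the frame of tray between -0.075 and 0.075 m and z of block2_center in the frame of tray between 0.005 and 0.024 m and x of block3_center in the frame of tray between -0.105 and 0.105 m and y of block3_center in the frame of tray between -0.075 and 0.075 m and z of block3_center in the frame of tray between 0.005 and 0.024 m and x of block4_center in the frame of tray between -0.105 and 0.105 m and y of block4_center in the frame of tray between -0.075 and 0.075 m and z of block4_center in the frame of tray between 0.005 and 0.024 m and x of heatsink in the frame of bin between -0.128 and 0.128 m and y of heatsink in the frame of bin between -0.088 and 0.088 m and z of each of heatsink, spacer, transformer, converter, dial, terminal in the frame of bin below 0.04 m and x of spacer in the frame of bin between -0.128 and 0.128 m and y of spacer in the frame of bin between -0.088 and 0.088 m and x of transformer in the frame of bin between -0.128 and 0.128 m and y of transformer in the frame of bin between -0.088 and 0.088 m and x of converter in the frame of bin between -0.128 and 0.128 m and y of converter in the frame of bin between -0.088 and 0.088 m and x of dial in the frame of bin between -0.128 and 0.128 m and y of dial in the frame of bin between -0.088 and 0.088 m and x of terminal in the frame of bin between -0.128 and 0.128 m and y of terminal in the frame of bin between -0.088 and 0.088 m and angle between tray's own z axis and vertical below 0.1 rad); the robot touches nothing.
It fails at once if the load switch is on while a 9 V block is off the tester's bays (lifted, or lower than the deck) (value of joint load_knob above 0.009 m and (z of any of block1_center, block2_center, block3_center, block4_center in the frame of tester above 0.056 m or z of any of block1_center, block2_center, block3_center, block4_center in the frame of tester below 0.038 m)).
Of block1, block2, block3, block4 only 3 to 4 are there at a start; the rules pass over those that are not, and their reading is None.
At some moment in a run one of tray may be knocked a few centimetres aside while the robot is not near it.
Once in a run the grip may slacken for a moment while it holds something.
It also fails if it takes over 210 s, if anything falls off the work surface, if the arm or the gripper's body presses on something with over 40 N, if the wrist force passes 120 N, or if a joint passes its speed limit or range.

## Robot

A 6-joint arm with a two-finger parallel gripper is mounted at the origin on the work surface. World frame = base frame: x ahead of the robot, y to its left, z up, the work surface at z = 0. Lengths are in m, angles in rad, forces in N, time in s.
With the tool pointing down it reaches from about 0.35 to 0.925 m from the base axis. Payload 6.4 kg.
Tool frame: the origin (TCP) lies on the centre line of the jaws, within the pads' length; the fingertips stand 11 mm ahead of it and the grasp point (between the pads) lies 8 mm behind it (arm.tip_extent is the distance from the TCP to the fingertips, in m); z points along the fingers, y is the line along which they close (so a half turn about z gives the same grasp; the last joint's range is limited). The gripper opens to 85 mm and grips with 20 to 120 N. Pads are 22 mm wide; open, the fingers measure 114 mm over their backs; the gripper's body (76 mm by 85 mm) begins 54 mm behind the grasp point. The pads swing forward as they close: fully open they stand 13 mm farther back than shut.
Start: joints at [-1.444, 0.245, 1.558, -0, 1.339, -0.174], TCP at [0.193, -0.621, 0.242] pointing down, gripper open.
Joint ranges: [-3.13, 3.13], [-1.02, 2.26], [0.13, 2.54], [-0.95, 4.09], [0.21, 2.88], [-2.74, 2.74]. Speed limits (rad/s): [2.57, 2.57, 3.14, 3.14, 3.14, 3.14].

## Interface

Orientations are given as a 3x3 rotation matrix whose columns are the frame's x, y, z axes.
In Python, from station import arm gives the robot as it stands. The module is installed in compiled form; this text tells all that it offers.
- The arm moves only by the shell command python3 -m inch 'ROWS' [FORCE]. ROWS is JSON, a list of rows, each an object of numbers: "grip": the finger opening in cm, from 0 to 8.54; "dx", "dy", "dz": the shift along the tool's x, y, z in cm; "yaw": the turn about the tool's z in degrees. In form: [{"grip": .., "dx": .., "dy": .., "dz": .., "yaw": ..}, ...]. A call has 1 to 12 rows; each row shifts and turns the commanded pose from where the row before left it, along the tool's axes as they then stand; what a row does not reach is not made up. A row lasts 1/10 s, in which the tool goes at most 50 mm and 8.59 degrees, less where a joint would pass 70% of its speed; a pose out of reach is approached as far as the arm can. A call is refused whole if a number of a shift passes 5 or a number of a turn 8.59, either way. A call with a gripper value outside its range is refused whole. The fingers move at their own pace and stop on an object; FORCE is the grip in N (left out, the last holds). Time passes only in rows, so rows that do not move let the fingers close. It gives the time, the measured TCP pose, the force, the opening and the grip force at its end, in the units of the state.
- arm.observe(): the state, without advancing time (a new reading comes with each control period).
- arm.grab_frame(name): name is "side" or "top"; returns the picture (400x640x3 uint8, red, green, blue); there is no depth.
- arm.calibration(name): a dict with "camera_matrix" (3x3 intrinsics, pixels), "k1" (the pictures are not rectified: a ray, as slopes to the right and down, at radius r is drawn at 1 + k1 r^2 times it, then the intrinsics apply), "rvec" (rotation vector, rad) and "tvec" (3), from world to camera coordinates, as OpenCV has them. Camera axes: x right, y down, z forward; pixel columns grow to the right and rows downward; lengths in m; the calibration is good to about 2 mm. A picture is of the moment at which its call begins. calibration takes no time and is no camera call.
- arm.hand_in(): hands the job in; it is judged then, once.
The state is a dict: "time": time; "qpos": joint angles; "joint_vel": joint speeds; "tau": joint torques, N m; "tcp_pos": TCP position; "orientation": TCP orientation; "ft_force": force on the tool from outside, world axes, zero at the start; "wrist_torque": the same for the moment, N m; "opening": finger opening in m; "grip_force": force on a finger pad.
Only numpy, scipy, OpenCV 4.12 (cv2) and the standard library are available. Lean on these libraries where they do the work, as an engineer would, in place of code of your own. Each camera call takes 0.05 s, during which the arm holds its last target. There are 200 camera calls.

## Working session

There is one attempt and no reset: what is moved stays moved. The work goes in short steps, Python scripts to look and compute and a shell command to move; the robot and the scene stay as the last step left them, time stands still between calls to the robot, and variables do not carry over. Pictures are saved under pics/ and viewed, at most 14 in all, crops included, and the job is handed in when it is done.

```bash
mkdir -p pics
cat > h.py <<'E'
import numpy as np,cv2
from station import arm
def cal(n):
    c=arm.calibration(n);R=cv2.Rodrigues(np.array(c['rvec'],float))[0];return np.array(c['camera_matrix'],float),c['k1'],R,np.array(c['tvec'],float).ravel()
def snap(n,f=None):
    im=arm.grab_frame(n)
    if f: cv2.imwrite('pics/'+f,cv2.cvtColor(im,cv2.COLOR_RGB2BGR))
    return im
def px2pt(n,uv,z):
    K,k,R,t=cal(n);p=np.atleast_2d(uv).astype(float)
    d=np.c_[(p[:,0]-K[0,2])/K[0,0],(p[:,1]-K[1,2])/K[1,1]];s=d.copy()
    for _ in range(20): s=d/(1+k*(s**2).sum(1,keepdims=True))
    r=np.c_[s,np.ones(len(s))]@R;o=-R.T@t
    return o+r*((z-o[2])/r[:,2])[:,None]
def pt2px(n,P):
    K,k,R,t=cal(n);q=np.atleast_2d(P)@R.T+t;s=q[:,:2]/q[:,2:];s=s*(1+k*(s**2).sum(1,keepdims=True))
    return np.c_[s[:,0]*K[0,0]+K[0,2],s[:,1]*K[1,1]+K[1,2]]
E
python3 - <<'E'
from h import *
for n in('top','side'):
    snap(n,n+'0.png');K,k,R,t=cal(n);print(n,-R.T@t,R[2],K[0,0],k)
print(arm.observe())
E
```

```text
top [ 0.41061434 -0.00944275  0.9659379 ] [ 0.14951953  0.02225774 -0.98850822] 417.121972354103 -0.05018755094671811
side [0.20122027 0.54235355 0.64881098] [ 0.40350211 -0.63518624 -0.65857763] 401.5474178280391 -0.07763281521879585
{'time': 0.1, 'qpos': array([-1.44406090e+00,  2.45757983e-01,  1.55886569e+00, -2.42415946e-05,
        1.33871843e+00, -1.74129909e-01]), 'joint_vel': array([ 0.00062985, -0.00178884, -0.00283611, -0.00099148,  0.00037022,
       -0.00035471]), 'tau': array([ 9.46284672e-04, -4.30670679e+01, -3.27128506e+01, -7.48416232e-05,
        2.82761277e-03, -1.35986309e-05]), 'tcp_pos': array([ 0.19254586, -0.62032878,  0.24129592]), 'orientation': array([[ 9.55078782e-01,  2.96351919e-01, -2.44526721e-04],
       [ 2.96351887e-01, -9.55077252e-01,  1.73243716e-03],
       [ 2.79869167e-04, -1.72707993e-03, -9.99998469e-01]]), 'ft_force': array([-0.10478135,  1.15220017,  0.47975599]), 'wrist_torque': array([ 0.01384745,  0.02173197, -0.02529319]), 'grip_force': 0.0, 'opening': 0.08557886156776584}
```

View pics/top0.png

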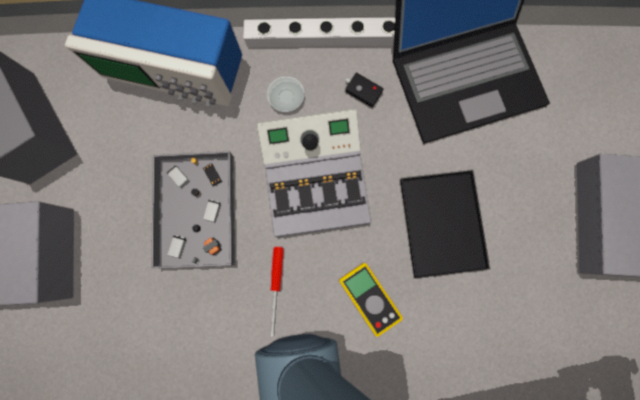

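View pics/side0.png

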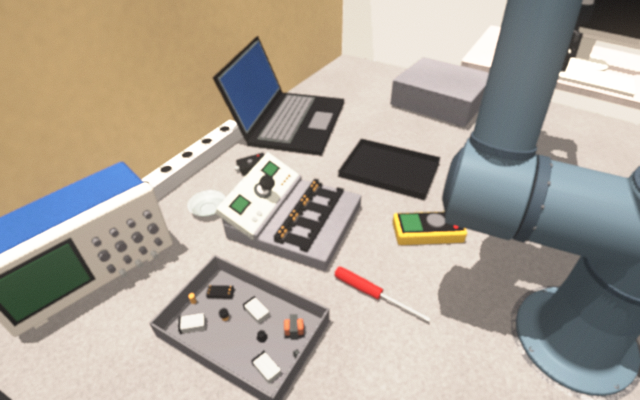

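The top view shows three blocks in the bin at about (177,177), (211,212) and (176,246). The tester is at about (315,180) and the tray at (445,224).

Run:
```python
from h import *
im=cv2.imread('pics/top0.png')
a=cv2.resize(im[145:275,148:240],None,fx=4.4,fy=4.4,interpolation=cv2.INTER_CUBIC)
b=cv2.resize(im[108:238,255:375],None,fx=3.2,fy=3.2,interpolation=cv2.INTER_CUBIC)
c=np.zeros((575,795,3),np.uint8);c[:a.shape[0],:a.shape[1]]=a[:575];c[:b.shape[0],410:410+b.shape[1]]=b[:575,:385];cv2.imwrite('pics/crop0.png',c)
# bright blocks
hsv=cv2.cvtColor(im,cv2.COLOR_BGR2HSV);m=((hsv[...,2]>175)&(hsv[...,1]<60)).astype(np.uint8)
m[:150]=0;m[275:]=0;m[:,:148]=0;m[:,240:]=0
for q in cv2.findContours(m,0,2)[0]:
    if cv2.contourArea(q)<40: continue
    r=cv2.minAreaRect(q);bx=cv2.boxPoints(r);P=px2pt('top',bx,0.0215)
    print(np.round(bx,1).tolist(),np.round(P[:,:2],4).tolist(),P.mean(0).round(4), cv2.contourArea(q))
# tray corners, bin corners
print(px2pt('top',[[401,180],[472,172],[488,269],[414,277]],0.022).round(4))
print(px2pt('top',[[153,155],[231,152],[235,267],[154,268]],0.045).round(4))
```

```text
[[167.6999969482422, 254.0], [172.6999969482422, 237.5], [182.10000610351562, 240.3000030517578], [177.10000610351562, 256.79998779296875]] [[0.426, 0.3436], [0.4635, 0.3338], [0.457, 0.3115], [0.4196, 0.3214]] [0.4415 0.3275 0.0215] 145.0
[[202.8000030517578, 217.60000610351562], [208.1999969482422, 201.39999389648438], [217.8000030517578, 204.60000610351562], [212.39999389648438, 220.8000030517578]] [[0.509, 0.2653], [0.5466, 0.2541], [0.539, 0.2314], [0.5016, 0.2428]] [0.5241 0.2484 0.0215] 147.5
[[168.1999969482422, 173.6999969482422], [176.0, 167.1999969482422], [185.8000030517578, 179.0], [178.0, 185.5]] [[0.6128, 0.3515], [0.6282, 0.3337], [0.5997, 0.3089], [0.5845, 0.3267]] [0.6063 0.3302 0.0215] 137.0
[[ 0.5936 -0.1903  0.022 ]
 [ 0.6115 -0.3551  0.022 ]
 [ 0.3903 -0.3785  0.022 ]
 [ 0.374  -0.2121  0.022 ]]
[[0.6521 0.3808 0.045 ]
 [0.6571 0.1989 0.045 ]
 [0.3974 0.1832 0.045 ]
 [0.3947 0.3644 0.045 ]]
```

View pics/crop0.png

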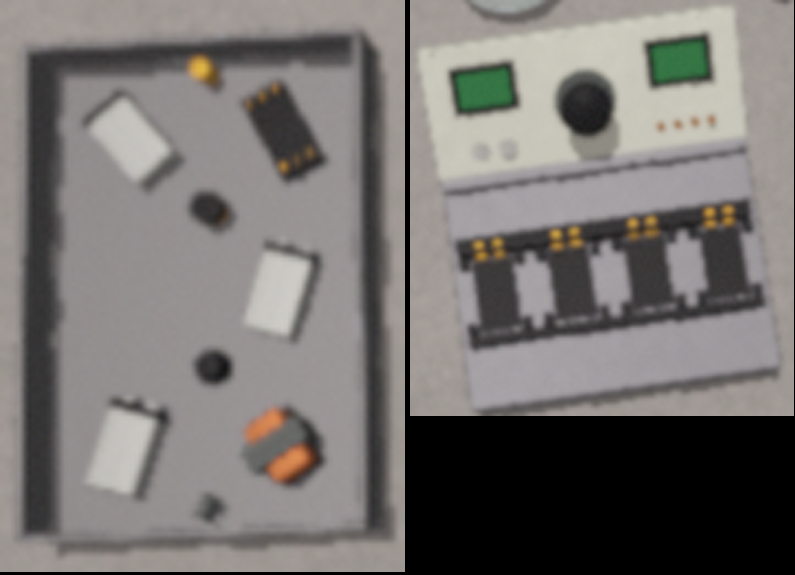

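Crop: blocks A (lower left) and B (middle right) have their caps up (+x). Block C (upper left) is ambiguous, so I'll check it in the side view.

Run:
```python
from h import *
im=cv2.imread('pics/side0.png');t=cv2.imread('pics/top0.png')
f=lambda a,s:cv2.resize(a,None,fx=s,fy=s,interpolation=cv2.INTER_CUBIC)
a=f(im[290:345,165:235],6);b=f(t[158:195,160:195],9)
c=np.zeros((600,800,3),np.uint8);c[:a.shape[0],:a.shape[1]]=a;c[:b.shape[0],430:430+b.shape[1]]=b
d=f(im[145:265,215:365],2.0);c[345:585,:300]=d
e=f(im[360:390,245:290],5);c[345:345+e.shape[0],430:430+e.shape[1]]=e
cv2.imwrite('pics/crop1.png',c)
# tester: deck/panel features. bay middles & contacts in top px (from crop: u=255+(x-410)/3.2, v=108+y/3.2)
q=lambda L:[[255+(x-410)/3.2,108+y/3.2] for x,y in L]
print('front edge corners',px2pt('top',q([[477,410],[777,370]]),0.038).round(4).tolist())
print('bay floor mid',px2pt('top',q([[497,293],[573,288],[649,275],[725,265]]),0.038).round(4).tolist())
print('contacts',px2pt('top',q([[489,250],[567,238],[643,226],[720,216]]),0.052).round(4).tolist())
```

```text
front edge corners [[0.4652, 0.0944, 0.038], [0.4922, -0.1143, 0.038]]
bay floor mid [[0.5474, 0.0812, 0.038], [0.5507, 0.0276, 0.038], [0.5596, -0.0259, 0.038], [0.5664, -0.0794, 0.038]]
contacts [[0.5757, 0.0857, 0.052], [0.5838, 0.0312, 0.052], [0.592, -0.0218, 0.052], [0.5987, -0.0755, 0.052]]
```

View pics/crop1.png

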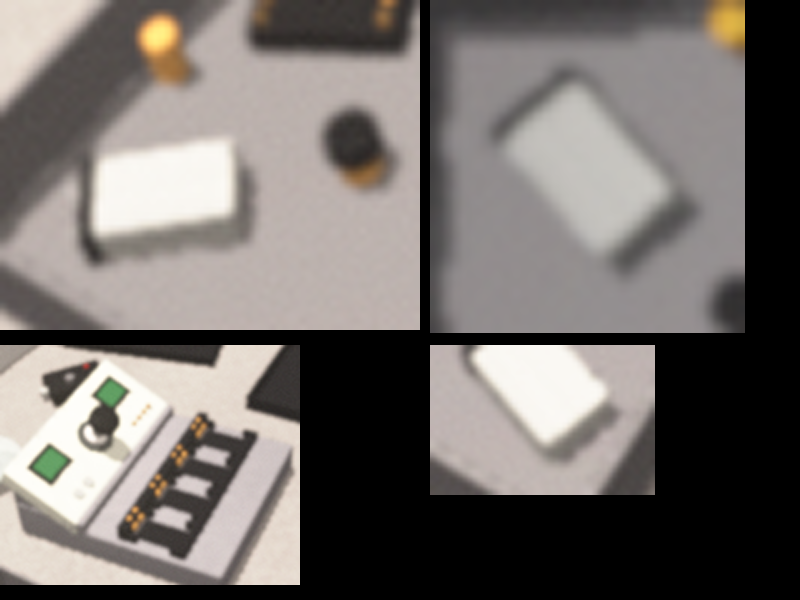

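C's cap is at its upper-left end (+x, +y). Estimated centres are A (0.4445, 0.327, heading -14.6°), B (0.527, 0.2476, -16.6°) and C (0.609, 0.3326, 41°). The tester heading is about 7.3°. Now I'll move.

```bash
cat >> h.py <<'E'
def go(x,y,z,h=None):
    s=arm.observe();R=s['orientation'];p=s['tcp_pos'];H=np.degrees(np.arctan2(R[1,0],R[0,0]))
    d=R.T@(np.array([x,y,z])-p)*100
    print('t %.1f'%s['time'],'tcp',p.round(4),'h %.2f'%H,'q',s['qpos'].round(2),'open %.4f gf %.1f'%(s['opening'],s['grip_force']),'tip',arm.tip_extent,'| need cm',d.round(2),'yaw',None if h is None else round((H-h+180)%360-180,2))
E
python3 -m inch '[{"yaw":8},{"yaw":8},{"yaw":8},{"yaw":7.8},{"dx":0.78,"dy":-3.76},{"dx":0.78,"dy":-3.76},{"dx":0.78,"dy":-3.76},{"dx":0.78,"dy":-3.76},{"dx":0.78,"dy":-3.76},{"dx":0.78,"dy":-3.76},{"dx":0.78,"dy":-3.76},{"dx":0.78,"dy":-3.76}]' 40
python3 -m inch '[{"dx":0.78,"dy":-3.76,"grip":3.8},{"dx":0.78,"dy":-3.76},{"dx":0.78,"dy":-3.76},{"dx":0.78,"dy":-3.76},{"dx":0.78,"dy":-3.76},{"dx":0.78,"dy":-3.76},{"dx":0.78,"dy":-3.76},{"dx":0.78,"dy":-3.76},{"dx":0.78,"dy":-3.76},{"dx":0.78,"dy":-3.76}]'
python3 -m inch '[{"dx":-1.7,"dy":-3.78},{"dx":-1.7,"dy":-3.78},{"dx":-1.7,"dy":-3.78},{"dx":-1.7,"dy":-3.78},{"dx":-1.7,"dy":-3.78},{"dx":-1.7,"dy":-3.78},{"dx":-1.7,"dy":-3.78},{"dx":-1.7,"dy":-3.78},{"dx":0},{"dx":0}]'
python3 - <<'E'
from h import *
go(0.4445,0.327,0.02,-14.6)
# gold contacts in both saved views -> triangulate
out={}
for n,(x0,x1,y0,y1) in {'top':(262,372,165,200),'side':(270,345,175,250)}.items():
    im=cv2.imread('pics/%s0.png'%n);hsv=cv2.cvtColor(im,cv2.COLOR_BGR2HSV);m=((hsv[...,1]>100)&(hsv[...,0]>8)&(hsv[...,0]<30)&(hsv[...,2]>80)).astype(np.uint8)
    k=np.zeros_like(m);k[y0:y1,x0:x1]=m[y0:y1,x0:x1];k=cv2.dilate(k,np.ones((3,3)))
    N,l,st,ce=cv2.connectedComponentsWithStats(k);out[n]=[c for c,s in zip(ce[1:],st[1:]) if s[4]>15];print(n,np.round(out[n],1).tolist(),st[1:,4])
    if n=='top':print(px2pt(n,out[n],0.056).round(4).tolist())
    else:print(px2pt(n,out[n],0.056).round(4).tolist())
E
```

```text
t 0.1 tcp [ 0.1925 -0.6203  0.2413] h 17.24 q [-1.44  0.25  1.56 -0.    1.34 -0.17] open 0.0856 gf 0.0 tip 0.011 | need cm [ 52.13 -82.97  22.29] yaw 31.84
top [[351.2, 175.3], [327.3, 178.5], [303.2, 182.4], [279.1, 185.4]] [105 100 103 103]
[[0.5983, -0.0736, 0.056], [0.5914, -0.0205, 0.056], [0.5831, 0.033, 0.056], [0.5766, 0.0866, 0.056]]
side [[313.9, 185.7], [304.2, 199.7], [293.8, 214.7], [282.4, 231.0]] [ 99 104 103 121]
[[0.5952, -0.0707, 0.056], [0.5878, -0.0174, 0.056], [0.5805, 0.0356, 0.056], [0.5734, 0.0883, 0.056]]$[0]: bad value
$[0]: bad value
$[0]: bad value
```

```bash
python3 -m inch '[{"grip":3.8,"dx":0,"dy":0,"dz":0,"yaw":8},{"grip":3.8,"dx":0,"dy":0,"dz":0,"yaw":8},{"grip":3.8,"dx":0,"dy":0,"dz":0,"yaw":8},{"grip":3.8,"dx":0,"dy":0,"dz":0,"yaw":7.8}]' 40; python3 -c "
from h import *
go(.5,0,.24,-14.6)"
```

```text
time: 0.5
tcp_pos: [0.1925, -0.6205, 0.2416]
orientation: [[0.966, -0.257, -0.0], [-0.257, -0.966, 0.001], [-0.0, -0.001, -1.0]]
ft_force: [-0.9, -0.1, -0.3]
opening: 0.0379
grip_force: 0.0
t 0.5 tcp [ 0.1925 -0.6205  0.2416] h -14.89 q [-1.44  0.25  1.56 -0.    1.34  0.39] open 0.0379 gf 0.0 tip 0.011 | need cm [ 13.77 -67.87   0.23] yaw -0.29
```

```bash
python3 -m inch '[{"grip":3.8,"dx":0.76,"dy":-3.77,"dz":0,"yaw":0},{"grip":3.8,"dx":0.76,"dy":-3.77,"dz":0,"yaw":0},{"grip":3.8,"dx":0.76,"dy":-3.77,"dz":0,"yaw":0},{"grip":3.8,"dx":0.76,"dy":-3.77,"dz":0,"yaw":0},{"grip":3.8,"dx":0.76,"dy":-3.77,"dz":0,"yaw":0},{"grip":3.8,"dx":0.76,"dy":-3.77,"dz":0,"yaw":0},{"grip":3.8,"dx":0.76,"dy":-3.77,"dz":0,"yaw":0},{"grip":3.8,"dx":0.76,"dy":-3.77,"dz":0,"yaw":0},{"grip":3.8,"dx":0.76,"dy":-3.77,"dz":0,"yaw":0}]' >/dev/null
python3 -m inch '[{"grip":3.8,"dx":0.76,"dy":-3.77,"dz":0,"yaw":0},{"grip":3.8,"dx":0.76,"dy":-3.77,"dz":0,"yaw":0},{"grip":3.8,"dx":0.76,"dy":-3.77,"dz":0,"yaw":0},{"grip":3.8,"dx":0.76,"dy":-3.77,"dz":0,"yaw":0},{"grip":3.8,"dx":0.76,"dy":-3.77,"dz":0,"yaw":0},{"grip":3.8,"dx":0.76,"dy":-3.77,"dz":0,"yaw":0},{"grip":3.8,"dx":0.76,"dy":-3.77,"dz":0,"yaw":0},{"grip":3.8,"dx":0.76,"dy":-3.77,"dz":0,"yaw":0},{"grip":3.8,"dx":0.76,"dy":-3.77,"dz":0,"yaw":0}]' >/dev/null
python3 -m inch '[{"grip":3.8,"dx":-1.7,"dy":-3.78,"dz":0,"yaw":0},{"grip":3.8,"dx":-1.7,"dy":-3.78,"dz":0,"yaw":0},{"grip":3.8,"dx":-1.7,"dy":-3.78,"dz":0,"yaw":0},{"grip":3.8,"dx":-1.7,"dy":-3.78,"dz":0,"yaw":0},{"grip":3.8,"dx":-1.7,"dy":-3.78,"dz":0,"yaw":0},{"grip":3.8,"dx":-1.7,"dy":-3.78,"dz":0,"yaw":0},{"grip":3.8,"dx":-1.7,"dy":-3.78,"dz":0,"yaw":0},{"grip":3.8,"dx":-1.7,"dy":-3.78,"dz":0,"yaw":0},{"grip":3.8,"dx":0,"dy":0,"dz":0,"yaw":0},{"grip":3.8,"dx":0,"dy":0,"dz":0,"yaw":0}]'
python3 -c "
from h import *
go(.4445,.327,.0175,-14.6)
# knob head centre in both views: black blob near panel
for n,(x0,x1,y0,y1) in {'top':(300,321,128,155),'side':(250,280,168,202)}.items():
    im=cv2.imread('pics/%s0.png'%n);m=np.zeros(im.shape[:2],np.uint8);m[y0:y1,x0:x1]=(im[y0:y1,x0:x1].max(2)<70)
    N,l,st,ce=cv2.connectedComponentsWithStats(m);i=1+st[1:,4].argmax();print(n,st[i],ce[i],px2pt(n,ce[i],.13),px2pt(n,ce[i],.11))
# side estimates of bright blocks at z=.0215
im=cv2.imread('pics/side0.png');hsv=cv2.cvtColor(im,cv2.COLOR_BGR2HSV);m=((hsv[...,2]>225)&(hsv[...,1]<40)).astype(np.uint8);m[:285]=0;m[:,:165]=0;m[:,320:]=0
for q in cv2.findContours(m,0,2)[0]:
    if cv2.contourArea(q)>60:
        P=px2pt('side',cv2.boxPoints(cv2.minAreaRect(q)),.0215);M=cv2.moments(q);print(px2pt('side',[M['m10']/M['m00'],M['m01']/M['m00']],.0215).round(4))
"
```

```text
time: 3.3
tcp_pos: [0.4395, 0.3289, 0.2417]
orientation: [[0.968, -0.25, -0.001], [-0.25, -0.968, -0.001], [-0.001, 0.001, -1.0]]
ft_force: [0.3, -0.9, -1.2]
opening: 0.0382
grip_force: 0.0
t 3.3 tcp [0.4395 0.3289 0.2417] h -14.46 q [ 0.44  0.01  1.82 -0.    1.32  2.26] open 0.0382 gf 0.0 tip 0.011 | need cm [ 0.54  0.03 22.42] yaw 0.14
top [302 134  16  16 205] [309.69268293 141.26829268] [[0.65562989 0.0161853  0.13      ]] [[0.66149194 0.01679846 0.11      ]]
side [262 175  11  14  87] [267.66666667 182.32183908] [[0.63472166 0.0451275  0.13      ]] [[0.651433   0.02595959 0.11      ]]
[[0.4535 0.3932 0.0215]]
[[0.3641 0.3127 0.0215]]
[[0.4399 0.3279 0.0215]]
[[0.5363 0.4137 0.0215]]
[[0.6055 0.3302 0.0215]]
[[0.5223 0.2484 0.0215]]
[[0.4646 0.1663 0.0215]]
[[0.6862 0.3051 0.0215]]
```

```bash
python3 -m inch '[{"grip":3.8,"dx":0.47,"dy":0,"dz":4,"yaw":0},{"grip":3.8,"dx":0,"dy":0,"dz":4,"yaw":0},{"grip":3.8,"dx":0,"dy":0,"dz":4,"yaw":0},{"grip":3.8,"dx":0,"dy":0,"dz":3,"yaw":0},{"grip":3.8,"dx":0,"dy":0,"dz":3,"yaw":0},{"grip":3.8,"dx":0,"dy":0,"dz":2.2,"yaw":0},{"grip":3.8,"dx":0,"dy":0,"dz":1.2,"yaw":0},{"grip":3.8,"dx":0,"dy":0,"dz":0.9,"yaw":0},{"grip":3.8,"dx":0,"dy":0,"dz":0,"yaw":0}]'
python3 -c "
from h import *
go(.4445,.327,.018,-14.6);f=snap('top','a1.png')"
python3 -m inch '[{"grip":1.5,"dx":0,"dy":0,"dz":0,"yaw":0},{"grip":1.5,"dx":0,"dy":0,"dz":0,"yaw":0},{"grip":1.5,"dx":0,"dy":0,"dz":0,"yaw":0},{"grip":1.5,"dx":0,"dy":0,"dz":0,"yaw":0}]' 60
```

```text
time: 4.2
tcp_pos: [0.4445, 0.3266, 0.0188]
orientation: [[0.968, -0.252, -0.001], [-0.252, -0.968, -0.001], [-0.001, 0.001, -1.0]]
ft_force: [-0.2, -0.1, 0.1]
opening: 0.038
grip_force: 0.0
t 4.2 tcp [0.4445 0.3266 0.0188] h -14.61 q [ 0.43  0.34  1.91 -0.    0.9   2.25] open 0.0380 gf 0.0 tip 0.011 | need cm [-0.01 -0.04  0.08] yaw -0.01
time: 4.65
tcp_pos: [0.4457, 0.3278, 0.0208]
orientation: [[0.968, -0.251, 0.002], [-0.251, -0.968, 0.001], [0.002, -0.002, -1.0]]
ft_force: [-0.8, -0.9, 6.2]
opening: 0.0248
grip_force: 61.8
```

```bash
python3 -m inch '[{"grip":1.5,"dx":0,"dy":0,"dz":-2,"yaw":0},{"grip":1.5,"dx":0,"dy":0,"dz":-4,"yaw":0},{"grip":1.5,"dx":0,"dy":0,"dz":-4,"yaw":0},{"grip":1.5,"dx":0,"dy":0,"dz":-3,"yaw":0},{"grip":1.5,"dx":0,"dy":0,"dz":0,"yaw":-7.4},{"grip":1.5,"dx":0,"dy":0,"dz":0,"yaw":-7.4},{"grip":1.5,"dx":0,"dy":0,"dz":0,"yaw":-7.4}]' >/dev/null
python3 -m inch '[{"grip":1.5,"dx":0.94,"dy":3.64,"dz":0,"yaw":0},{"grip":1.5,"dx":0.94,"dy":3.64,"dz":0,"yaw":0},{"grip":1.5,"dx":0.94,"dy":3.64,"dz":0,"yaw":0},{"grip":1.5,"dx":0.94,"dy":3.64,"dz":0,"yaw":0},{"grip":1.5,"dx":0.94,"dy":3.64,"dz":0,"yaw":0},{"grip":1.5,"dx":0.94,"dy":3.64,"dz":0,"yaw":0},{"grip":1.5,"dx":0.94,"dy":3.64,"dz":0,"yaw":0},{"grip":1.5,"dx":0,"dy":0,"dz":0,"yaw":0},{"grip":1.5,"dx":0,"dy":0,"dz":0,"yaw":0}]'
python3 -c "
from h import *
go(.5452,.084,.056,7.7)
a=snap('top');b=snap('side')
f=lambda x,s:cv2.resize(x,None,fx=s,fy=s,interpolation=cv2.INTER_CUBIC)
c=np.zeros((600,800,3),np.uint8);p=f(a[130:250,240:380],2.8);c[:p.shape[0],:p.shape[1]]=p;p=f(b[150:300,220:370],2.66);c[:399,400:799]=p[:399,:399];cv2.imwrite('pics/b1.png',c[:400,:,::-1])"
```

```text
time: 6.25
tcp_pos: [0.5435, 0.0831, 0.1491]
orientation: [[0.991, 0.131, -0.001], [0.131, -0.991, 0.0], [-0.0, -0.0, -1.0]]
ft_force: [0.7, -0.7, -0.2]
opening: 0.0247
grip_force: 60.9
t 6.2 tcp [0.5435 0.0831 0.1491] h 7.55 q [-0.05  0.12  1.88  0.    1.14  1.38] open 0.0247 gf 60.9 tip 0.011 | need cm [ 0.18 -0.07  9.31] yaw -0.15
```

View pics/b1.png

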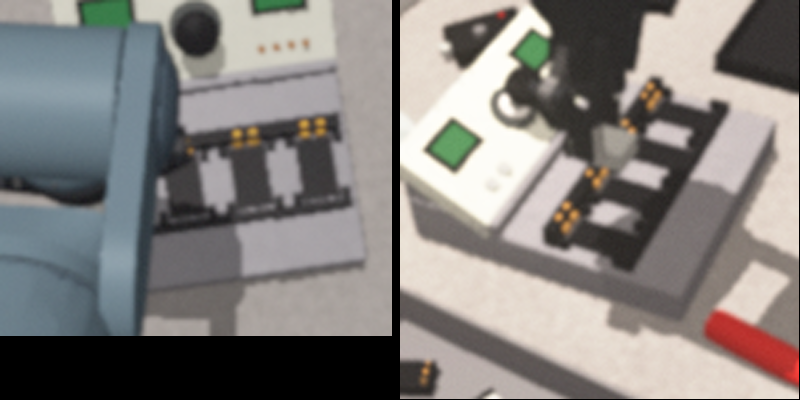

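The block is held above the outer bay. I'll lower it in stages.

```bash
python3 -m inch '[{"grip":1.5,"dx":0.18,"dy":-0.07,"dz":2,"yaw":0},{"grip":1.5,"dx":0,"dy":0,"dz":2,"yaw":0},{"grip":1.5,"dx":0,"dy":0,"dz":2,"yaw":0},{"grip":1.5,"dx":0,"dy":0,"dz":1.5,"yaw":0},{"grip":1.5,"dx":0,"dy":0,"dz":0.4,"yaw":0},{"grip":1.5,"dx":0,"dy":0,"dz":0,"yaw":0}]'
python3 -m inch '[{"grip":1.5,"dx":0,"dy":0,"dz":0.3,"yaw":0},{"grip":1.5,"dx":0,"dy":0,"dz":0.3,"yaw":0},{"grip":1.5,"dx":0,"dy":0,"dz":0.3,"yaw":0},{"grip":1.5,"dx":0,"dy":0,"dz":0,"yaw":0},{"grip":1.5,"dx":0,"dy":0,"dz":0,"yaw":0}]'
python3 -c "
from h import *
go(.5452,.084,.056,7.7)
b=snap('side');a=snap('top')
f=lambda x,s:cv2.resize(x,None,fx=s,fy=s,interpolation=cv2.INTER_CUBIC)
p=f(b[170:270,240:370],6);cv2.imwrite('pics/b2.png',p[:,:,::-1])"
```

```text
time: 6.95
tcp_pos: [0.5449, 0.085, 0.0698]
orientation: [[0.991, 0.134, -0.001], [0.134, -0.991, 0.0], [-0.001, -0.0, -1.0]]
ft_force: [-0.1, -0.5, -0.4]
opening: 0.0248
grip_force: 61.0
time: 7.45
tcp_pos: [0.5454, 0.0843, 0.0614]
orientation: [[0.991, 0.133, 0.0], [0.133, -0.991, 0.0], [0.0, -0.0, -1.0]]
ft_force: [0.3, -0.6, -0.7]
opening: 0.0251
grip_force: 61.0
t 7.5 tcp [0.5454 0.0843 0.0614] h 7.63 q [-0.05  0.26  1.91  0.    0.97  1.39] open 0.0251 gf 61.0 tip 0.011 | need cm [-0.03  0.03  0.54] yaw -0.07
```

View pics/b2.png

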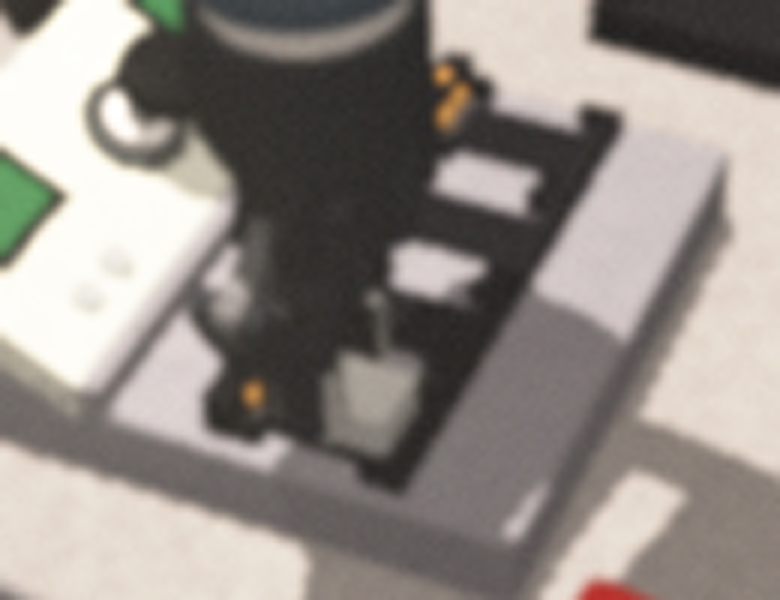

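The gripper is centred over the first bay and the block is already between the guides with no contact force. I'll lower it the rest of the way and release.

```bash
python3 -m inch '[{"grip":1.5,"dx":0,"dy":0,"dz":0.2,"yaw":0},{"grip":1.5,"dx":0,"dy":0,"dz":0.2,"yaw":0},{"grip":1.5,"dx":0,"dy":0,"dz":0.1,"yaw":0},{"grip":1.5,"dx":0,"dy":0,"dz":0,"yaw":0},{"grip":1.5,"dx":0,"dy":0,"dz":0,"yaw":0}]'
python3 -m inch '[{"grip":3.8,"dx":0,"dy":0,"dz":0,"yaw":0},{"grip":3.8,"dx":0,"dy":0,"dz":0,"yaw":0},{"grip":3.8,"dx":0,"dy":0,"dz":-1,"yaw":0},{"grip":3.8,"dx":0,"dy":0,"dz":-3,"yaw":0},{"grip":3.8,"dx":0,"dy":0,"dz":-4,"yaw":0},{"grip":3.8,"dx":0,"dy":0,"dz":-4,"yaw":0},{"grip":3.8,"dx":0,"dy":0,"dz":-2,"yaw":8},{"grip":3.8,"dx":0,"dy":0,"dz":0,"yaw":8},{"grip":3.8,"dx":0,"dy":0,"dz":0,"yaw":8}]'
python3 -c "
from h import *
go(.5265,.2476,.2,-16.6)
a=snap('top','a2.png')"
```

```text
time: 8.05
tcp_pos: [0.5454, 0.0844, 0.0562]
orientation: [[0.991, 0.133, -0.0], [0.133, -0.991, 0.0], [-0.0, -0.0, -1.0]]
ft_force: [0.0, 0.5, -0.2]
opening: 0.0249
grip_force: 61.0
time: 8.95
tcp_pos: [0.5462, 0.0844, 0.1986]
orientation: [[0.958, -0.287, 0.004], [-0.287, -0.958, -0.0], [0.003, -0.001, -1.0]]
ft_force: [-0.1, -0.1, 0.1]
opening: 0.038
grip_force: 0.0
t 8.9 tcp [0.5462 0.0844 0.1986] h -16.69 q [-0.05  0.06  1.85  0.    1.23  1.81] open 0.0380 gf 0.0 tip 0.011 | need cm [ -6.57 -15.07  -0.14] yaw -0.09
```

```bash
python3 -m inch '[{"grip":3.8,"dx":-1.31,"dy":-3.01,"dz":0,"yaw":0},{"grip":3.8,"dx":-1.31,"dy":-3.01,"dz":0,"yaw":0},{"grip":3.8,"dx":-1.31,"dy":-3.01,"dz":0,"yaw":0},{"grip":3.8,"dx":-1.31,"dy":-3.01,"dz":0,"yaw":0},{"grip":3.8,"dx":-1.31,"dy":-3.01,"dz":0,"yaw":0},{"grip":3.8,"dx":0,"dy":0,"dz":4,"yaw":0},{"grip":3.8,"dx":0,"dy":0,"dz":4,"yaw":0},{"grip":3.8,"dx":0,"dy":0,"dz":0,"yaw":0},{"grip":3.8,"dx":0,"dy":0,"dz":0,"yaw":0}]'
python3 -c "
from h import *
go(.5265,.2476,.02,-16.6)
a=snap('top');b=snap('side')
f=lambda x,s:cv2.resize(x,None,fx=s,fy=s,interpolation=cv2.INTER_CUBIC)
c=np.zeros((600,800,3),np.uint8);p=f(a[130:250,240:380],2.8);c[:p.shape[0],:p.shape[1]]=p;p=f(b[150:300,220:370],2.66);c[:399,400:799]=p[:399,:399];cv2.imwrite('pics/b3.png',c[:400,:,::-1])"
```

```text
time: 9.9
tcp_pos: [0.5249, 0.2472, 0.1168]
orientation: [[0.96, -0.281, -0.001], [-0.281, -0.96, -0.0], [-0.001, 0.0, -1.0]]
ft_force: [0.6, 0.2, -0.3]
opening: 0.038
grip_force: 0.0
t 9.9 tcp [0.5249 0.2472 0.1168] h -16.30 q [0.24 0.23 1.82 0.   1.09 2.1 ] open 0.0380 gf 0.0 tip 0.011 | need cm [ 0.15 -0.09  9.68] yaw 0.3
```

View pics/b3.png

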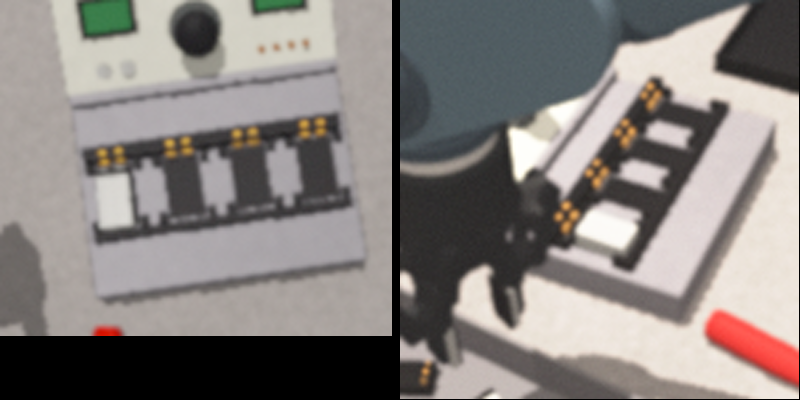

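The first block sits flat and squarely in its bay, crop (115,200). Now I'll grasp B.

```bash
python3 -m inch '[{"grip":3.8,"dx":0.15,"dy":-0.1,"dz":3,"yaw":0.3},{"grip":3.8,"dx":0,"dy":0,"dz":3,"yaw":0},{"grip":3.8,"dx":0,"dy":0,"dz":2.2,"yaw":0},{"grip":3.8,"dx":0,"dy":0,"dz":1.4,"yaw":0},{"grip":3.8,"dx":0,"dy":0,"dz":0,"yaw":0},{"grip":1.5,"dx":0,"dy":0,"dz":0,"yaw":0},{"grip":1.5,"dx":0,"dy":0,"dz":0,"yaw":0},{"grip":1.5,"dx":0,"dy":0,"dz":0,"yaw":0},{"grip":1.5,"dx":0,"dy":0,"dz":0,"yaw":0}]'
python3 -m inch '[{"grip":1.5,"dx":0,"dy":0,"dz":-2,"yaw":0},{"grip":1.5,"dx":0,"dy":0,"dz":-4,"yaw":0},{"grip":1.5,"dx":0,"dy":0,"dz":-4,"yaw":0},{"grip":1.5,"dx":0,"dy":0,"dz":-3,"yaw":0},{"grip":1.5,"dx":0,"dy":0,"dz":0,"yaw":-8.1},{"grip":1.5,"dx":0,"dy":0,"dz":0,"yaw":-8.1},{"grip":1.5,"dx":0,"dy":0,"dz":0,"yaw":-8.1},{"grip":1.5,"dx":0,"dy":0,"dz":0,"yaw":0}]'
python3 -c "
from h import *
go(.5524,.0307,.15,7.7)"
```

```text
time: 10.9
tcp_pos: [0.5281, 0.2482, 0.0221]
orientation: [[0.958, -0.287, 0.003], [-0.287, -0.958, 0.001], [0.003, -0.002, -1.0]]
ft_force: [0.3, -0.3, 6.8]
opening: 0.0247
grip_force: 61.4
time: 11.7
tcp_pos: [0.5265, 0.2478, 0.1505]
orientation: [[0.991, 0.133, 0.0], [0.133, -0.991, 0.0], [0.0, -0.0, -1.0]]
ft_force: [0.2, 0.5, -0.7]
opening: 0.0246
grip_force: 60.6
t 11.7 tcp [0.5265 0.2478 0.1505] h 7.62 q [0.25 0.19 1.8  0.   1.15 1.68] open 0.0246 gf 60.6 tip 0.011 | need cm [-0.32 21.86  0.05] yaw -0.08
```

```bash
python3 -m inch '[{"grip":1.5,"dx":-0.05,"dy":3.64,"dz":0,"yaw":0},{"grip":1.5,"dx":-0.05,"dy":3.64,"dz":0,"yaw":0},{"grip":1.5,"dx":-0.05,"dy":3.64,"dz":0,"yaw":0},{"grip":1.5,"dx":-0.05,"dy":3.64,"dz":0,"yaw":0},{"grip":1.5,"dx":-0.05,"dy":3.64,"dz":0,"yaw":0},{"grip":1.5,"dx":-0.05,"dy":3.64,"dz":0,"yaw":0},{"grip":1.5,"dx":0,"dy":0,"dz":2,"yaw":0},{"grip":1.5,"dx":0,"dy":0,"dz":2,"yaw":0},{"grip":1.5,"dx":0,"dy":0,"dz":2,"yaw":0},{"grip":1.5,"dx":0,"dy":0,"dz":1.5,"yaw":0},{"grip":1.5,"dx":0,"dy":0,"dz":0,"yaw":0},{"grip":1.5,"dx":0,"dy":0,"dz":0,"yaw":0}]'
python3 -c "
from h import *
go(.5524,.0307,.057,7.7)"
```

```text
time: 12.9
tcp_pos: [0.5529, 0.031, 0.0755]
orientation: [[0.991, 0.132, 0.0], [0.132, -0.991, -0.0], [0.0, 0.0, -1.0]]
ft_force: [1.4, -0.5, -0.7]
opening: 0.0244
grip_force: 64.0
t 12.9 tcp [0.5529 0.031  0.0755] h 7.59 q [-0.15  0.24  1.9   0.    1.    1.29] open 0.0244 gf 64.0 tip 0.011 | need cm [-0.05  0.02  1.85] yaw -0.11
```

```bash
python3 -m inch '[{"grip":1.5,"dx":-0.05,"dy":0,"dz":0.5,"yaw":0},{"grip":1.5,"dx":0,"dy":0,"dz":0.4,"yaw":0},{"grip":1.5,"dx":0,"dy":0,"dz":0.4,"yaw":0},{"grip":1.5,"dx":0,"dy":0,"dz":0.3,"yaw":0},{"grip":1.5,"dx":0,"dy":0,"dz":0.2,"yaw":0},{"grip":1.5,"dx":0,"dy":0,"dz":0,"yaw":0},{"grip":1.5,"dx":0,"dy":0,"dz":0,"yaw":0}]'
python3 -m inch '[{"grip":3.8,"dx":0,"dy":0,"dz":0,"yaw":0},{"grip":3.8,"dx":0,"dy":0,"dz":0,"yaw":0},{"grip":3.8,"dx":0,"dy":0,"dz":-1,"yaw":0},{"grip":3.8,"dx":0,"dy":0,"dz":-3,"yaw":0},{"grip":3.8,"dx":0,"dy":0,"dz":-4,"yaw":0},{"grip":3.8,"dx":0,"dy":0,"dz":-4,"yaw":0},{"grip":3.8,"dx":0,"dy":0,"dz":-2,"yaw":-8.3},{"grip":3.8,"dx":0,"dy":0,"dz":0,"yaw":-8.3},{"grip":3.8,"dx":0,"dy":0,"dz":0,"yaw":-8.3},{"grip":3.8,"dx":0,"dy":0,"dz":0,"yaw":-8.4},{"grip":3.8,"dx":0,"dy":0,"dz":0,"yaw":0}]'
python3 -c "
from h import *
go(.6085,.3325,.2,41)
a=snap('top','a3.png')"
```

```text
time: 13.6
tcp_pos: [0.5523, 0.0308, 0.0573]
orientation: [[0.991, 0.133, 0.0], [0.133, -0.991, -0.0], [0.0, 0.0, -1.0]]
ft_force: [0.4, 0.7, -0.4]
opening: 0.0242
grip_force: 64.0
time: 14.7
tcp_pos: [0.5523, 0.0308, 0.1982]
orientation: [[0.756, 0.655, 0.001], [0.655, -0.756, -0.0], [0.001, 0.001, -1.0]]
ft_force: [0.1, -0.0, -0.1]
opening: 0.0379
grip_force: 0.0
t 14.7 tcp [0.5523 0.0308 0.1982] h 40.92 q [-0.15  0.06  1.85 -0.    1.23  0.71] open 0.0379 gf 0.0 tip 0.011 | need cm [ 24.   -19.12  -0.18] yaw -0.08
```

```bash
python3 -m inch '[{"grip":3.8,"dx":2.667,"dy":-2.124,"dz":0,"yaw":0},{"grip":3.8,"dx":2.667,"dy":-2.124,"dz":0,"yaw":0},{"grip":3.8,"dx":2.667,"dy":-2.124,"dz":0,"yaw":0},{"grip":3.8,"dx":2.667,"dy":-2.124,"dz":0,"yaw":0},{"grip":3.8,"dx":2.667,"dy":-2.124,"dz":0,"yaw":0},{"grip":3.8,"dx":2.667,"dy":-2.124,"dz":0,"yaw":0},{"grip":3.8,"dx":2.667,"dy":-2.124,"dz":0,"yaw":0},{"grip":3.8,"dx":2.667,"dy":-2.124,"dz":0,"yaw":0},{"grip":3.8,"dx":2.667,"dy":-2.124,"dz":0,"yaw":0},{"grip":3.8,"dx":0,"dy":0,"dz":4,"yaw":0},{"grip":3.8,"dx":0,"dy":0,"dz":4,"yaw":0},{"grip":3.8,"dx":0,"dy":0,"dz":0,"yaw":0}]'
python3 -c "
from h import *
go(.6085,.3325,.02,41)
a=snap('top');b=snap('side')
f=lambda x,s:cv2.resize(x,None,fx=s,fy=s,interpolation=cv2.INTER_CUBIC)
c=np.zeros((600,800,3),np.uint8);p=f(a[130:250,240:380],2.8);c[:p.shape[0],:p.shape[1]]=p;p=f(b[220:370,150:300],2.66);c[:399,400:799]=p[:399,:399];cv2.imwrite('pics/b4.png',c[:400,:,::-1])"
```

```text
time: 15.95
tcp_pos: [0.6039, 0.3313, 0.1103]
orientation: [[0.757, 0.654, -0.012], [0.654, -0.757, -0.004], [-0.012, -0.005, -1.0]]
ft_force: [-1.3, -0.3, -1.3]
opening: 0.0381
grip_force: 0.0
t 15.9 tcp [0.6039 0.3313 0.1103] h 40.82 q [ 0.34  0.47  1.52 -0.    1.16  1.2 ] open 0.0381 gf 0.0 tip 0.011 | need cm [0.53 0.25 9.02] yaw -0.18
```

View pics/b4.png

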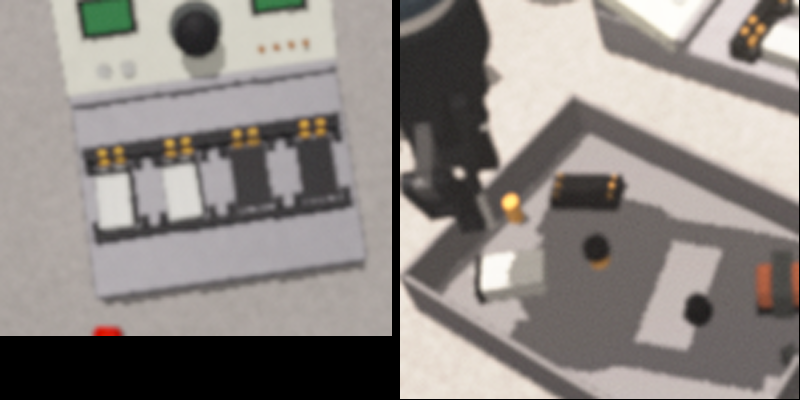

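Two blocks are seated, and C (side crop about (510,270)) still lies as before with its cap at the left. Next I'll settle and grasp it.

```bash
python3 -m inch '[{"grip":3.8,"dx":0,"dy":0,"dz":3,"yaw":0},{"grip":3.8,"dx":0,"dy":0,"dz":1.5,"yaw":0},{"grip":3.8,"dx":0,"dy":0,"dz":0,"yaw":0},{"grip":3.8,"dx":0,"dy":0,"dz":0,"yaw":0}]' >/dev/null
python3 -c "
from h import *
go(.6085,.3325,.02,41)"
```

```text
t 16.4 tcp [0.609  0.3327 0.0738] h 40.91 q [0.34 0.52 1.53 0.   1.09 1.19] open 0.0380 gf 0.0 tip 0.011 | need cm [-0.06 -0.02  5.38] yaw -0.09
```

```bash
python3 -m inch '[{"grip":3.8,"dx":-0.05,"dy":0,"dz":2,"yaw":0},{"grip":3.8,"dx":0,"dy":0,"dz":2,"yaw":0},{"grip":3.8,"dx":0,"dy":0,"dz":1.3,"yaw":0},{"grip":3.8,"dx":0,"dy":0,"dz":0,"yaw":0},{"grip":3.8,"dx":0,"dy":0,"dz":0,"yaw":0},{"grip":1.5,"dx":0,"dy":0,"dz":0,"yaw":0},{"grip":1.5,"dx":0,"dy":0,"dz":0,"yaw":0},{"grip":1.5,"dx":0,"dy":0,"dz":0,"yaw":0},{"grip":1.5,"dx":0,"dy":0,"dz":0,"yaw":0}]'
python3 -m inch '[{"grip":1.5,"dx":0,"dy":0,"dz":-2,"yaw":0},{"grip":1.5,"dx":0,"dy":0,"dz":-4,"yaw":0},{"grip":1.5,"dx":0,"dy":0,"dz":-4,"yaw":0},{"grip":1.5,"dx":0,"dy":0,"dz":-3,"yaw":0},{"grip":1.5,"dx":0,"dy":0,"dz":0,"yaw":8.3},{"grip":1.5,"dx":0,"dy":0,"dz":0,"yaw":8.3},{"grip":1.5,"dx":0,"dy":0,"dz":0,"yaw":8.3},{"grip":1.5,"dx":0,"dy":0,"dz":0,"yaw":8.4},{"grip":1.5,"dx":0,"dy":0,"dz":0,"yaw":0}]'
python3 -c "
from h import *
go(.5596,-.023,.15,7.7)"
```

```text
time: 17.35
tcp_pos: [0.6089, 0.3326, 0.0206]
orientation: [[0.755, 0.655, 0.002], [0.655, -0.755, 0.001], [0.002, 0.001, -1.0]]
ft_force: [0.7, -0.1, 4.0]
opening: 0.0247
grip_force: 62.4
time: 18.25
tcp_pos: [0.6078, 0.3322, 0.1502]
orientation: [[0.991, 0.133, 0.0], [0.133, -0.991, 0.0], [0.0, -0.0, -1.0]]
ft_force: [-0.5, -0.6, -0.1]
opening: 0.0245
grip_force: 61.8
t 18.2 tcp [0.6078 0.3322 0.1502] h 7.65 q [0.34 0.43 1.5  0.   1.21 1.77] open 0.0245 gf 61.8 tip 0.011 | need cm [-9.500e+00  3.456e+01  2.000e-02] yaw -0.05
```

```bash
python3 -m inch '[{"grip":1.5,"dx":-0.95,"dy":3.456,"dz":0,"yaw":0},{"grip":1.5,"dx":-0.95,"dy":3.456,"dz":0,"yaw":0},{"grip":1.5,"dx":-0.95,"dy":3.456,"dz":0,"yaw":0},{"grip":1.5,"dx":-0.95,"dy":3.456,"dz":0,"yaw":0},{"grip":1.5,"dx":-0.95,"dy":3.456,"dz":0,"yaw":0},{"grip":1.5,"dx":-0.95,"dy":3.456,"dz":0,"yaw":0},{"grip":1.5,"dx":-0.95,"dy":3.456,"dz":0,"yaw":0},{"grip":1.5,"dx":-0.95,"dy":3.456,"dz":0,"yaw":0},{"grip":1.5,"dx":-0.95,"dy":3.456,"dz":0,"yaw":0},{"grip":1.5,"dx":-0.95,"dy":3.456,"dz":0,"yaw":0},{"grip":1.5,"dx":0,"dy":0,"dz":0,"yaw":0}]' >/dev/null
python3 -m inch '[{"grip":1.5,"dx":0,"dy":0,"dz":2,"yaw":0},{"grip":1.5,"dx":0,"dy":0,"dz":2,"yaw":0},{"grip":1.5,"dx":0,"dy":0,"dz":2,"yaw":0},{"grip":1.5,"dx":0,"dy":0,"dz":1.5,"yaw":0},{"grip":1.5,"dx":0,"dy":0,"dz":0,"yaw":0},{"grip":1.5,"dx":0,"dy":0,"dz":0,"yaw":0}]'
python3 -c "
from h import *
go(.5596,-.023,.057,7.7)"
```

```text
time: 19.95
tcp_pos: [0.5599, -0.0227, 0.0747]
orientation: [[0.991, 0.134, 0.0], [0.134, -0.991, 0.0], [0.0, 0.0, -1.0]]
ft_force: [0.2, 0.8, -0.7]
opening: 0.0247
grip_force: 61.8
t 19.9 tcp [ 0.5599 -0.0227  0.0747] h 7.71 q [-0.24  0.25  1.89  0.    1.    1.19] open 0.0247 gf 61.8 tip 0.011 | need cm [-0.04  0.03  1.77] yaw 0.01
```

```bash
python3 -m inch '[{"grip":1.5,"dx":-0.05,"dy":0,"dz":0.5,"yaw":0},{"grip":1.5,"dx":0,"dy":0,"dz":0.4,"yaw":0},{"grip":1.5,"dx":0,"dy":0,"dz":0.4,"yaw":0},{"grip":1.5,"dx":0,"dy":0,"dz":0.3,"yaw":0},{"grip":1.5,"dx":0,"dy":0,"dz":0.2,"yaw":0},{"grip":1.5,"dx":0,"dy":0,"dz":0,"yaw":0},{"grip":1.5,"dx":0,"dy":0,"dz":0,"yaw":0}]'
python3 -m inch '[{"grip":3.8,"dx":0,"dy":0,"dz":0,"yaw":0},{"grip":3.8,"dx":0,"dy":0,"dz":0,"yaw":0},{"grip":3.8,"dx":0,"dy":0,"dz":-1,"yaw":0},{"grip":3.8,"dx":0,"dy":0,"dz":-3,"yaw":0},{"grip":3.8,"dx":0,"dy":0,"dz":-4,"yaw":0},{"grip":3.8,"dx":0,"dy":0,"dz":-4,"yaw":0},{"grip":6,"dx":-2,"dy":3.5,"dz":-2,"yaw":0},{"grip":6,"dx":-2,"dy":3.5,"dz":0,"yaw":0},{"grip":6,"dx":-2,"dy":3.5,"dz":0,"yaw":0},{"grip":6,"dx":-2,"dy":3.5,"dz":0,"yaw":0},{"grip":6,"dx":-2,"dy":3.5,"dz":0,"yaw":0},{"grip":6,"dx":-2,"dy":3.5,"dz":0,"yaw":0}]' >/dev/null
python3 -m inch '[{"grip":6,"dx":-1,"dy":3.5,"dz":0,"yaw":0},{"grip":6,"dx":-1,"dy":3.5,"dz":0,"yaw":0},{"grip":6,"dx":0,"dy":0,"dz":0,"yaw":0}]'
python3 - <<'E'
from h import *
a=snap('top','a5.png');b=snap('side','s5.png')
q=lambda L:[[255+(x-410)/3.2,108+y/3.2] for x,y in L]
print('panel bottom mid',px2pt('top',q([[595,168]]),.045),'top edge',px2pt('top',q([[580,28]]),.09))
f=lambda x,s:cv2.resize(x,None,fx=s,fy=s,interpolation=cv2.INTER_CUBIC)
c=np.zeros((560,800,3),np.uint8);p=f(a[105:245,250:380],3);c[:p.shape[0],:p.shape[1]]=p[:,:390];p=f(b[150:280,215:365],2.66);c[:p.shape[0],400:400+p.shape[1]]=p;cv2.imwrite('pics/b5.png',c[:430,:,::-1])
E
```

```text
time: 20.65
tcp_pos: [0.5592, -0.023, 0.0563]
orientation: [[0.991, 0.133, 0.0], [0.133, -0.991, -0.0], [0.0, 0.0, -1.0]]
ft_force: [-0.1, 0.5, -0.3]
opening: 0.0247
grip_force: 61.8
time: 22.15
tcp_pos: [0.457, -0.323, 0.1976]
orientation: [[0.992, 0.128, 0.001], [0.128, -0.992, -0.002], [0.001, 0.003, -1.0]]
ft_force: [-0.5, -0.1, 0.6]
opening: 0.0599
grip_force: 0.0
panel bottom mid [[0.63542949 0.01177286 0.045     ]] top edge [[0.72304626 0.02079085 0.09      ]]
```

View pics/b5.png

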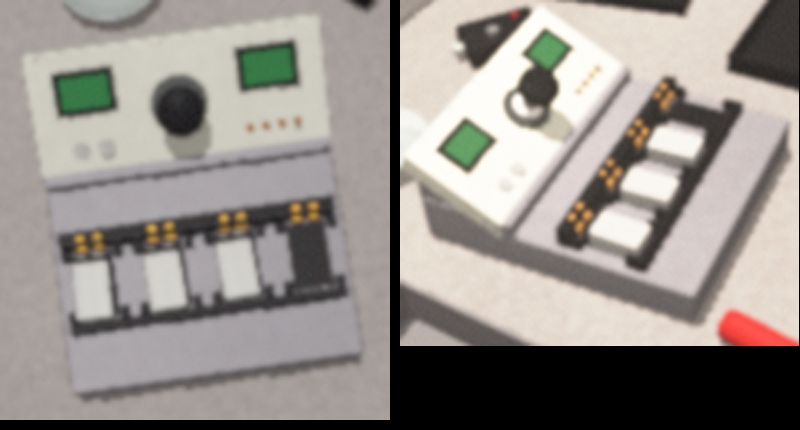

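All three blocks lie in bays 1 to 3. The knob head is at about (310,141) in the top view and (267,183) in the side view, which puts it near (0.6625, 0.018, 0.099). Moving above it.

```bash
python3 -m inch '[{"grip":4.7,"dx":2.1,"dy":-2.7,"dz":0,"yaw":0},{"grip":4.7,"dx":2.1,"dy":-2.7,"dz":0,"yaw":0},{"grip":4.7,"dx":2.1,"dy":-2.7,"dz":0,"yaw":0},{"grip":4.7,"dx":2.1,"dy":-2.7,"dz":0,"yaw":0},{"grip":4.7,"dx":2.1,"dy":-2.7,"dz":0,"yaw":0},{"grip":4.7,"dx":2.1,"dy":-2.7,"dz":0,"yaw":0},{"grip":4.7,"dx":2.1,"dy":-2.7,"dz":0,"yaw":0},{"grip":4.7,"dx":2.1,"dy":-2.7,"dz":0,"yaw":0},{"grip":4.7,"dx":2.1,"dy":-2.7,"dz":0,"yaw":0},{"grip":4.7,"dx":2.1,"dy":-2.7,"dz":0,"yaw":0},{"grip":4.7,"dx":0,"dy":0,"dz":0,"yaw":0},{"grip":4.7,"dx":0,"dy":0,"dz":0,"yaw":0}]' >/dev/null
python3 -c "
from h import *
go(.6625,.0183,.092,7.7)"
```

```text
t 23.4 tcp [ 0.6295 -0.0218  0.1964] h 7.80 q [-0.21  0.24  1.65 -0.    1.25  1.22] open 0.0469 gf 0.0 tip 0.011 | need cm [ 3.82 -3.53 10.43] yaw 0.1
```

```bash
python3 -m inch '[{"grip":4.7,"dx":1.9,"dy":-1.77,"dz":0,"yaw":0},{"grip":4.7,"dx":1.9,"dy":-1.77,"dz":0,"yaw":0},{"grip":4.7,"dx":0,"dy":0,"dz":2.5,"yaw":0},{"grip":4.7,"dx":0,"dy":0,"dz":2.5,"yaw":0},{"grip":4.7,"dx":0,"dy":0,"dz":0,"yaw":0},{"grip":4.7,"dx":0,"dy":0,"dz":0,"yaw":0}]'
python3 - <<'E'
from h import *
go(.6625,.0183,.092,7.7)
a=snap('top');b=snap('side')
f=lambda x,s:cv2.resize(x,None,fx=s,fy=s,interpolation=cv2.INTER_CUBIC)
c=np.zeros((560,800,3),np.uint8);p=f(a[85:225,250:380],3);c[:p.shape[0],:p.shape[1]]=p[:,:390];p=f(b[110:240,215:365],2.66);c[:p.shape[0],400:400+p.shape[1]]=p;cv2.imwrite('pics/b6.png',c[:430,:,::-1])
E
```

```text
time: 24.05
tcp_pos: [0.6623, 0.016, 0.1464]
orientation: [[0.991, 0.132, -0.001], [0.132, -0.991, 0.0], [-0.001, -0.0, -1.0]]
ft_force: [0.5, 0.6, 0.8]
opening: 0.0471
grip_force: 0.0
t 24.1 tcp [0.6623 0.016  0.1464] h 7.59 q [-0.15  0.37  1.59 -0.    1.19  1.29] open 0.0471 gf 0.0 tip 0.011 | need cm [ 0.06 -0.22  5.44] yaw -0.11
```

View pics/b6.png

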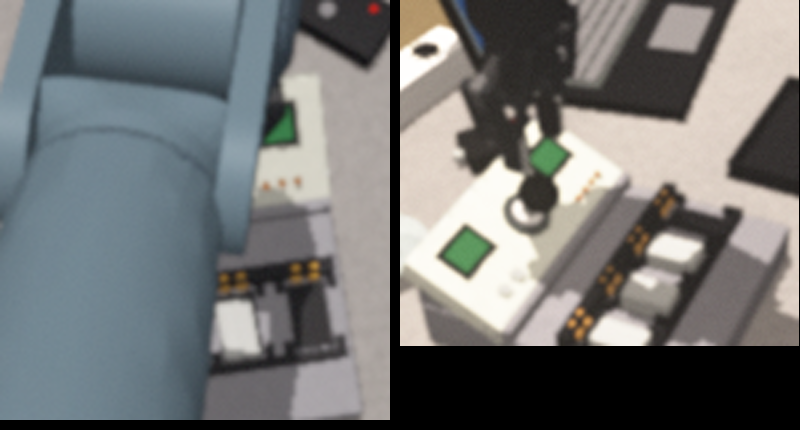

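The fingers hang above the knob head (side crop (538,195)), one to each side. I'll lower and grip.

```bash
python3 -m inch '[{"grip":4.7,"dx":0.05,"dy":-0.22,"dz":1,"yaw":0},{"grip":4.7,"dx":0,"dy":0,"dz":1,"yaw":0},{"grip":4.7,"dx":0,"dy":0,"dz":0.8,"yaw":0},{"grip":4.7,"dx":0,"dy":0,"dz":0,"yaw":0}]' 
python3 -m inch '[{"grip":4.7,"dx":0,"dy":0,"dz":0.8,"yaw":0},{"grip":4.7,"dx":0,"dy":0,"dz":0.8,"yaw":0},{"grip":4.7,"dx":0,"dy":0,"dz":0.8,"yaw":0},{"grip":4.7,"dx":0,"dy":0,"dz":0,"yaw":0}]' 
python3 -m inch '[{"grip":3,"dx":0,"dy":0,"dz":0,"yaw":0},{"grip":3,"dx":0,"dy":0,"dz":0,"yaw":0},{"grip":3,"dx":0,"dy":0,"dz":0,"yaw":0},{"grip":3,"dx":0,"dy":0,"dz":0,"yaw":0}]' 80
python3 - <<'E'
from h import *
go(.6625,.0183,.092,7.7)
b=snap('side')
p=cv2.resize(b[110:240,215:365],None,fx=4,fy=4,interpolation=cv2.INTER_CUBIC);cv2.imwrite('pics/b7.png',p[:,:,::-1])
E
```

```text
time: 24.55
tcp_pos: [0.6617, 0.0189, 0.116]
orientation: [[0.991, 0.133, -0.004], [0.133, -0.991, 0.001], [-0.004, -0.001, -1.0]]
ft_force: [0.1, -1.4, 0.3]
opening: 0.0473
grip_force: 0.0
time: 24.95
tcp_pos: [0.662, 0.0189, 0.0924]
orientation: [[0.991, 0.133, -0.003], [0.133, -0.991, 0.0], [-0.003, -0.001, -1.0]]
ft_force: [-0.2, -1.0, -1.0]
opening: 0.0469
grip_force: 0.0
time: 25.35
tcp_pos: [0.6628, 0.0171, 0.0943]
orientation: [[0.991, 0.133, -0.001], [0.133, -0.991, -0.003], [-0.001, 0.002, -1.0]]
ft_force: [-1.5, -5.2, -1.3]
opening: 0.0338
grip_force: 79.4
t 25.4 tcp [0.6628 0.0171 0.0943] h 7.63 q [-0.14  0.43  1.61 -0.    1.1   1.3 ] open 0.0338 gf 79.4 tip 0.011 | need cm [-0.01 -0.12  0.23] yaw -0.07
```

View pics/b7.png

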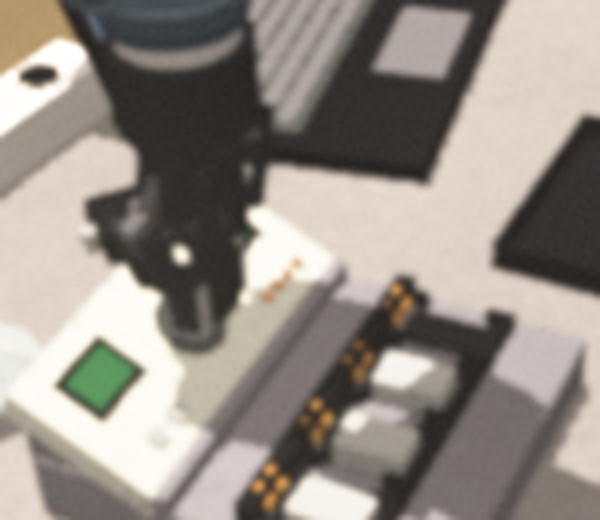

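The head is gripped (opening 33.8 mm, 79 N). I'll pull straight out along the axis.

```bash
python3 -m inch '[{"grip":3,"dx":-0.12,"dy":0,"dz":-0.22,"yaw":0},{"grip":3,"dx":-0.12,"dy":0,"dz":-0.22,"yaw":0},{"grip":3,"dx":-0.12,"dy":0,"dz":-0.22,"yaw":0},{"grip":3,"dx":-0.12,"dy":0,"dz":-0.22,"yaw":0},{"grip":3,"dx":-0.12,"dy":0,"dz":-0.22,"yaw":0},{"grip":3,"dx":0,"dy":0,"dz":0,"yaw":0},{"grip":3,"dx":0,"dy":0,"dz":0,"yaw":0}]'
```

```text
time: 26.1
tcp_pos: [0.6571, 0.0164, 0.105]
orientation: [[0.991, 0.133, 0.0], [0.133, -0.991, -0.002], [-0.0, 0.002, -1.0]]
ft_force: [1.9, -5.8, -4.2]
opening: 0.0337
grip_force: 82.7
```

```bash
python3 -m inch '[{"grip":3,"dx":-0.05,"dy":0,"dz":-0.09,"yaw":0},{"grip":3,"dx":0,"dy":0,"dz":0,"yaw":0}]'
python3 -m inch '[{"grip":4.7,"dx":0,"dy":0,"dz":0,"yaw":0},{"grip":4.7,"dx":0,"dy":0,"dz":0,"yaw":0},{"grip":4.7,"dx":0,"dy":0,"dz":-1,"yaw":0},{"grip":4.7,"dx":0,"dy":0,"dz":-2.5,"yaw":0},{"grip":4.7,"dx":0,"dy":0,"dz":-4,"yaw":0},{"grip":4.7,"dx":0,"dy":2,"dz":-2,"yaw":0},{"grip":4.7,"dx":0,"dy":4,"dz":0,"yaw":0},{"grip":4.7,"dx":0,"dy":4,"dz":0,"yaw":0},{"grip":4.7,"dx":0,"dy":4,"dz":0,"yaw":0},{"grip":4.7,"dx":0,"dy":4,"dz":0,"yaw":0},{"grip":4.7,"dx":0,"dy":0,"dz":0,"yaw":0},{"grip":4.7,"dx":0,"dy":0,"dz":0,"yaw":0}]'
python3 - <<'E'
from h import *
go(.657,.017,.105,7.7)
a=snap('top','a8.png');b=snap('side','s8.png')
def knob(fn,n,x0,x1,y0,y1):
    im=cv2.imread(fn);m=np.zeros(im.shape[:2],np.uint8);m[y0:y1,x0:x1]=(im[y0:y1,x0:x1].max(2)<70)
    N,l,st,ce=cv2.connectedComponentsWithStats(m);i=1+st[1:,4].argmax();print(fn,st[i],ce[i].round(2))
for i in(5,8):
    knob('pics/a%d.png'%i,'top',298,323,125,160);knob('pics/s%d.png'%i,'side',250,282,160,202)
P=np.array([.6625,.0183,.099]);Q=P+np.array([-.479*.991*.012,-.479*.134*.012,.878*.012])
for n in('top','side'):print(n,'expected shift',pt2px(n,[Q])-pt2px(n,[P]))
E
```

```text
time: 26.3
tcp_pos: [0.657, 0.0164, 0.105]
orientation: [[0.991, 0.132, 0.002], [0.132, -0.991, -0.002], [0.001, 0.002, -1.0]]
ft_force: [5.5, -5.3, -10.0]
opening: 0.0333
grip_force: 82.4
time: 27.5
tcp_pos: [0.6808, -0.1611, 0.2024]
orientation: [[0.991, 0.132, 0.001], [0.132, -0.991, -0.0], [0.001, 0.0, -1.0]]
ft_force: [-0.4, 0.3, 0.2]
opening: 0.047
grip_force: 0.0
t 27.5 tcp [ 0.6808 -0.1611  0.2024] h 7.56 q [-0.39  0.39  1.45  0.    1.3   1.04] open 0.0470 gf 0.0 tip 0.011 | need cm [ -0.03 -17.97   9.73] yaw -0.14
pics/a5.png [302 134  16  16 203] [309.69 141.28]
pics/s5.png [262 175  11  14  79] [267.82 182.34]
pics/a8.png [302 136  16  15 195] [310.03 142.78]
pics/s8.png [263 173  12  13 126] [268.63 178.99]
top expected shift [[0.2052174  1.19967055]]
side expected shift [[ 1.83574317 -3.14312858]]
```

The knob shifted by the amount expected for 12 mm, so it is on (since t≈26). Waiting.

```bash
python3 -m inch '[{"grip":4.7,"dx":0,"dy":0,"dz":0,"yaw":0},{"grip":4.7,"dx":0,"dy":0,"dz":0,"yaw":0},{"grip":4.7,"dx":0,"dy":0,"dz":0,"yaw":0},{"grip":4.7,"dx":0,"dy":0,"dz":0,"yaw":0},{"grip":4.7,"dx":0,"dy":0,"dz":0,"yaw":0},{"grip":4.7,"dx":0,"dy":0,"dz":0,"yaw":0},{"grip":4.7,"dx":0,"dy":0,"dz":0,"yaw":0},{"grip":4.7,"dx":0,"dy":0,"dz":0,"yaw":0},{"grip":4.7,"dx":0,"dy":0,"dz":0,"yaw":0},{"grip":4.7,"dx":0,"dy":0,"dz":0,"yaw":0},{"grip":4.7,"dx":0,"dy":0,"dz":0,"yaw":0},{"grip":4.7,"dx":0,"dy":0,"dz":0,"yaw":0}]' >/dev/null
python3 -m inch '[{"grip":4.7,"dx":0,"dy":0,"dz":0,"yaw":0},{"grip":4.7,"dx":0,"dy":0,"dz":0,"yaw":0},{"grip":4.7,"dx":0,"dy":0,"dz":0,"yaw":0},{"grip":4.7,"dx":0,"dy":0,"dz":0,"yaw":0},{"grip":4.7,"dx":0,"dy":0,"dz":0,"yaw":0},{"grip":4.7,"dx":0,"dy":0,"dz":0,"yaw":0},{"grip":4.7,"dx":0,"dy":0,"dz":0,"yaw":0},{"grip":4.7,"dx":0,"dy":0,"dz":0,"yaw":0},{"grip":4.7,"dx":0,"dy":0,"dz":0,"yaw":0},{"grip":4.7,"dx":0,"dy":0,"dz":0,"yaw":0},{"grip":4.7,"dx":0,"dy":0,"dz":0,"yaw":0},{"grip":4.7,"dx":0,"dy":0,"dz":0,"yaw":0}]' >/dev/null
python3 -m inch '[{"grip":4.7,"dx":0,"dy":0,"dz":0,"yaw":0},{"grip":4.7,"dx":0,"dy":0,"dz":0,"yaw":0},{"grip":4.7,"dx":0,"dy":0,"dz":0,"yaw":0},{"grip":4.7,"dx":0,"dy":0,"dz":0,"yaw":0},{"grip":4.7,"dx":0,"dy":0,"dz":0,"yaw":0},{"grip":4.7,"dx":0,"dy":0,"dz":0,"yaw":0},{"grip":4.7,"dx":0,"dy":0,"dz":0,"yaw":0},{"grip":4.7,"dx":0,"dy":0,"dz":0,"yaw":0},{"grip":4.7,"dx":0,"dy":0,"dz":0,"yaw":0},{"grip":4.7,"dx":0,"dy":0,"dz":0,"yaw":0},{"grip":4.7,"dx":0,"dy":0,"dz":0,"yaw":0},{"grip":4.7,"dx":0,"dy":0,"dz":0,"yaw":0}]' >/dev/null
python3 -m inch '[{"grip":4.7,"dx":0,"dy":0,"dz":0,"yaw":0},{"grip":4.7,"dx":0,"dy":0,"dz":0,"yaw":0},{"grip":4.7,"dx":0,"dy":0,"dz":0,"yaw":0},{"grip":4.7,"dx":0,"dy":0,"dz":0,"yaw":0},{"grip":4.7,"dx":0,"dy":0,"dz":0,"yaw":0},{"grip":4.7,"dx":0,"dy":0,"dz":0,"yaw":0},{"grip":4.7,"dx":0,"dy":0,"dz":0,"yaw":0},{"grip":4.7,"dx":0,"dy":0,"dz":0,"yaw":0},{"grip":4.7,"dx":0,"dy":0,"dz":0,"yaw":0},{"grip":4.7,"dx":0,"dy":0,"dz":0,"yaw":0},{"grip":4.7,"dx":0,"dy":0,"dz":0,"yaw":0},{"grip":4.7,"dx":0,"dy":0,"dz":0,"yaw":0}]' >/dev/null
python3 -m inch '[{"grip":4.7,"dx":0,"dy":0,"dz":0,"yaw":0},{"grip":4.7,"dx":0,"dy":0,"dz":0,"yaw":0},{"grip":4.7,"dx":0,"dy":0,"dz":0,"yaw":0},{"grip":4.7,"dx":0,"dy":0,"dz":0,"yaw":0},{"grip":4.7,"dx":0,"dy":0,"dz":0,"yaw":0},{"grip":4.7,"dx":0,"dy":0,"dz":0,"yaw":0},{"grip":4.7,"dx":0,"dy":0,"dz":0,"yaw":0},{"grip":4.7,"dx":0,"dy":0,"dz":0,"yaw":0},{"grip":4.7,"dx":0,"dy":0,"dz":0,"yaw":0},{"grip":4.7,"dx":0,"dy":0,"dz":0,"yaw":0},{"grip":4.7,"dx":0,"dy":0,"dz":0,"yaw":0},{"grip":4.7,"dx":0,"dy":0,"dz":0,"yaw":0}]' >/dev/null
python3 -m inch '[{"grip":4.7,"dx":0,"dy":0,"dz":0,"yaw":0},{"grip":4.7,"dx":0,"dy":0,"dz":0,"yaw":0},{"grip":4.7,"dx":0,"dy":0,"dz":0,"yaw":0},{"grip":4.7,"dx":0,"dy":0,"dz":0,"yaw":0},{"grip":4.7,"dx":0,"dy":0,"dz":0,"yaw":0},{"grip":4.7,"dx":0,"dy":0,"dz":0,"yaw":0},{"grip":4.7,"dx":0,"dy":0,"dz":0,"yaw":0},{"grip":4.7,"dx":0,"dy":0,"dz":0,"yaw":0},{"grip":4.7,"dx":0,"dy":0,"dz":0,"yaw":0},{"grip":4.7,"dx":0,"dy":0,"dz":0,"yaw":0},{"grip":4.7,"dx":0,"dy":0,"dz":0,"yaw":0},{"grip":4.7,"dx":0,"dy":0,"dz":0,"yaw":0}]' >/dev/null
python3 -m inch '[{"grip":4.7,"dx":0,"dy":0,"dz":0,"yaw":0},{"grip":4.7,"dx":0,"dy":0,"dz":0,"yaw":0},{"grip":4.7,"dx":0,"dy":0,"dz":0,"yaw":0},{"grip":4.7,"dx":0,"dy":0,"dz":0,"yaw":0},{"grip":4.7,"dx":0,"dy":0,"dz":0,"yaw":0},{"grip":4.7,"dx":0,"dy":-3.6,"dz":0,"yaw":0},{"grip":4.7,"dx":0,"dy":-3.6,"dz":0,"yaw":0},{"grip":4.7,"dx":0,"dy":-3.6,"dz":0,"yaw":0},{"grip":4.7,"dx":0,"dy":-3.6,"dz":0,"yaw":0},{"grip":4.7,"dx":0,"dy":-3.6,"dz":0,"yaw":0},{"grip":4.7,"dx":0,"dy":0,"dz":0,"yaw":0},{"grip":4.7,"dx":0,"dy":0,"dz":0,"yaw":0}]' >/dev/null
python3 -c "
from h import *
go(.657,.0172,.105,7.7)"
```

```text
t 36.0 tcp [0.6566 0.0184 0.2013] h 7.72 q [-0.14  0.3   1.57 -0.    1.27  1.29] open 0.0467 gf 0.0 tip 0.011 | need cm [0.02 0.12 9.63] yaw 0.02
```

```bash
python3 -m inch '[{"grip":4.7,"dx":0,"dy":0.1,"dz":2,"yaw":0},{"grip":4.7,"dx":0,"dy":0,"dz":2,"yaw":0},{"grip":4.7,"dx":0,"dy":0,"dz":2,"yaw":0},{"grip":4.7,"dx":0,"dy":0,"dz":1.6,"yaw":0},{"grip":4.7,"dx":0,"dy":0,"dz":1.2,"yaw":0},{"grip":4.7,"dx":0,"dy":0,"dz":0.8,"yaw":0},{"grip":4.7,"dx":0,"dy":0,"dz":0,"yaw":0},{"grip":3,"dx":0,"dy":0,"dz":0,"yaw":0},{"grip":3,"dx":0,"dy":0,"dz":0,"yaw":0},{"grip":3,"dx":0,"dy":0,"dz":0,"yaw":0},{"grip":3,"dx":0,"dy":0,"dz":0,"yaw":0}]' 80
python3 -m inch '[{"grip":3,"dx":0.12,"dy":0,"dz":0.22,"yaw":0},{"grip":3,"dx":0.12,"dy":0,"dz":0.22,"yaw":0},{"grip":3,"dx":0.12,"dy":0,"dz":0.22,"yaw":0},{"grip":3,"dx":0.12,"dy":0,"dz":0.22,"yaw":0},{"grip":3,"dx":0.12,"dy":0,"dz":0.22,"yaw":0},{"grip":3,"dx":0,"dy":0,"dz":0,"yaw":0},{"grip":3,"dx":0,"dy":0,"dz":0,"yaw":0}]'
```

```text
time: 37.1
tcp_pos: [0.6572, 0.0163, 0.106]
orientation: [[0.991, 0.133, 0.001], [0.133, -0.991, -0.001], [0.001, 0.001, -1.0]]
ft_force: [0.1, -5.4, 0.3]
opening: 0.0331
grip_force: 79.6
time: 37.8
tcp_pos: [0.6628, 0.0171, 0.0957]
orientation: [[0.991, 0.133, -0.001], [0.133, -0.991, -0.001], [-0.001, 0.001, -1.0]]
ft_force: [-5.3, -5.8, 7.9]
opening: 0.0334
grip_force: 80.9
```

```bash
python3 -m inch '[{"grip":3,"dx":0.06,"dy":0,"dz":0.11,"yaw":0},{"grip":3,"dx":0,"dy":0,"dz":0,"yaw":0}]'
python3 -m inch '[{"grip":4.7,"dx":0,"dy":0,"dz":0,"yaw":0},{"grip":4.7,"dx":0,"dy":0,"dz":0,"yaw":0},{"grip":4.7,"dx":0,"dy":0,"dz":-1,"yaw":0},{"grip":4.7,"dx":0,"dy":0,"dz":-2.5,"yaw":0},{"grip":4.7,"dx":0,"dy":0,"dz":-4,"yaw":0},{"grip":4.7,"dx":0,"dy":-2,"dz":-2,"yaw":0},{"grip":4.7,"dx":0,"dy":-4,"dz":0,"yaw":0},{"grip":4.7,"dx":0,"dy":-4,"dz":0,"yaw":0},{"grip":4.7,"dx":0,"dy":-4,"dz":0,"yaw":0},{"grip":4.7,"dx":0,"dy":-4,"dz":0,"yaw":0},{"grip":4.7,"dx":0,"dy":0,"dz":0,"yaw":0},{"grip":4.7,"dx":0,"dy":0,"dz":0,"yaw":0}]' >/dev/null
python3 - <<'E'
from h import *
a=snap('top','a9.png');b=snap('side','s9.png')
go(.5594,-.023,.2,7.7)
def knob(fn,x0,x1,y0,y1):
    im=cv2.imread(fn);m=np.zeros(im.shape[:2],np.uint8);m[y0:y1,x0:x1]=(im[y0:y1,x0:x1].max(2)<70)
    N,l,st,ce=cv2.connectedComponentsWithStats(m);i=1+st[1:,4].argmax();print(fn,st[i],ce[i].round(2))
knob('pics/a9.png',298,323,125,160);knob('pics/s9.png',250,282,160,202)
im=cv2.imread('pics/a9.png');m=np.zeros(im.shape[:2],np.uint8);m[160:300,385:510]=im[160:300,385:510].max(2)<60
q=max(cv2.findContours(m,0,2)[0],key=cv2.contourArea);r=cv2.minAreaRect(q);print(r,px2pt('top',cv2.boxPoints(r),.022).round(4).tolist(),px2pt('top',r[0],.012))
E
```

```text
time: 38.0
tcp_pos: [0.6629, 0.0171, 0.0957]
orientation: [[0.991, 0.133, -0.003], [0.133, -0.991, -0.001], [-0.003, 0.001, -1.0]]
ft_force: [-10.9, -6.4, 15.2]
opening: 0.0332
grip_force: 81.5
t 39.3 tcp [0.6396 0.1955 0.1883] h 7.60 q [ 0.13  0.34  1.55 -0.    1.26  1.57] open 0.0471 gf 0.0 tip 0.011 | need cm [-10.84  20.6   -1.17] yaw -0.1
pics/a9.png [302 134  16  16 195] [309.74 141.35]
pics/s9.png [260 175  13  15 126] [266.78 182.17]
((453.2162780761719, 218.53543090820312), (100.22647857666016, 74.81246185302734), 81.78079223632812) [[0.6069, -0.2093, 0.022], [0.6313, -0.3822, 0.022], [0.4039, -0.4005, 0.022], [0.3816, -0.2333, 0.022]] [[ 0.50500477 -0.30902446  0.012     ]]
```

View pics/a9.png

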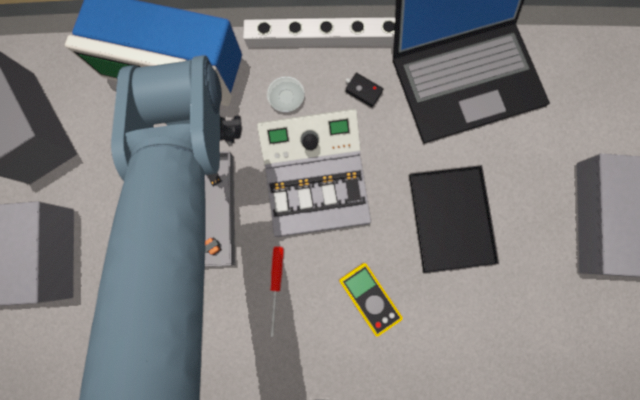

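The knob is back in, at the same pixels as at the start. The tray was knocked aside; its centre is now about (453,218), which is (0.506, -0.307). Now I'll unload, block by block, starting with bay 3.

```bash
python3 -m inch '[{"grip":3.8,"dx":-1.55,"dy":2.94,"dz":0,"yaw":0},{"grip":3.8,"dx":-1.55,"dy":2.94,"dz":0,"yaw":0},{"grip":3.8,"dx":-1.55,"dy":2.94,"dz":0,"yaw":0},{"grip":3.8,"dx":-1.55,"dy":2.94,"dz":0,"yaw":0},{"grip":3.8,"dx":-1.55,"dy":2.94,"dz":0,"yaw":0},{"grip":3.8,"dx":-1.55,"dy":2.94,"dz":0,"yaw":0},{"grip":3.8,"dx":-1.54,"dy":2.96,"dz":0,"yaw":0},{"grip":3.8,"dx":0,"dy":0,"dz":4,"yaw":0},{"grip":3.8,"dx":0,"dy":0,"dz":4,"yaw":0},{"grip":3.8,"dx":0,"dy":0,"dz":2,"yaw":0},{"grip":3.8,"dx":0,"dy":0,"dz":0,"yaw":0},{"grip":3.8,"dx":0,"dy":0,"dz":0,"yaw":0}]' >/dev/null
python3 -c "
from h import *
go(.5594,-.023,.056,7.7)"
```

```text
t 40.5 tcp [ 0.5597 -0.0234  0.0887] h 7.55 q [-0.24  0.23  1.88 -0.    1.03  1.19] open 0.0384 gf 0.0 tip 0.011 | need cm [-0.02 -0.04  3.27] yaw -0.15
```

```bash
python3 -m inch '[{"grip":3.8,"dx":0,"dy":0,"dz":1.5,"yaw":0},{"grip":3.8,"dx":0,"dy":0,"dz":1,"yaw":0},{"grip":3.8,"dx":0,"dy":0,"dz":0.7,"yaw":0},{"grip":3.8,"dx":0,"dy":0,"dz":0,"yaw":0},{"grip":1.5,"dx":0,"dy":0,"dz":0,"yaw":0},{"grip":1.5,"dx":0,"dy":0,"dz":0,"yaw":0},{"grip":1.5,"dx":0,"dy":0,"dz":0,"yaw":0},{"grip":1.5,"dx":0,"dy":0,"dz":0,"yaw":0}]' 60
python3 -m inch '[{"grip":1.5,"dx":0,"dy":0,"dz":-1,"yaw":0},{"grip":1.5,"dx":0,"dy":0,"dz":-2,"yaw":0},{"grip":1.5,"dx":0,"dy":0,"dz":-3,"yaw":0},{"grip":1.5,"dx":0,"dy":0,"dz":-3,"yaw":0},{"grip":1.5,"dx":0,"dy":0,"dz":0,"yaw":0},{"grip":1.5,"dx":0,"dy":0,"dz":0,"yaw":0}]'
python3 -c "
from h import *
go(.5706,-.300,.14,6.3)"
```

```text
time: 41.3
tcp_pos: [0.5594, -0.0224, 0.0563]
orientation: [[0.991, 0.133, 0.0], [0.133, -0.991, -0.0], [0.0, 0.0, -1.0]]
ft_force: [-0.5, -0.1, -0.4]
opening: 0.0249
grip_force: 60.5
time: 41.9
tcp_pos: [0.5597, -0.0225, 0.1472]
orientation: [[0.991, 0.133, 0.002], [0.133, -0.991, -0.0], [0.002, 0.001, -1.0]]
ft_force: [0.1, -0.5, -1.2]
opening: 0.0243
grip_force: 60.5
t 41.9 tcp [ 0.5597 -0.0225  0.1472] h 7.64 q [-0.24  0.14  1.86  0.    1.14  1.2 ] open 0.0243 gf 60.5 tip 0.011 | need cm [-2.61 27.65  0.74] yaw 1.34
```

```bash
python3 -m inch '[{"grip":1.5,"dx":-0.33,"dy":3.456,"dz":0,"yaw":0},{"grip":1.5,"dx":-0.33,"dy":3.456,"dz":0,"yaw":0},{"grip":1.5,"dx":-0.33,"dy":3.456,"dz":0,"yaw":0},{"grip":1.5,"dx":-0.33,"dy":3.456,"dz":0,"yaw":0},{"grip":1.5,"dx":-0.33,"dy":3.456,"dz":0,"yaw":0},{"grip":1.5,"dx":-0.33,"dy":3.456,"dz":0,"yaw":0},{"grip":1.5,"dx":-0.33,"dy":3.456,"dz":0,"yaw":0},{"grip":1.5,"dx":-0.33,"dy":3.456,"dz":0,"yaw":0},{"grip":1.5,"dx":0,"dy":0,"dz":4,"yaw":0},{"grip":1.5,"dx":0,"dy":0,"dz":4,"yaw":0},{"grip":1.5,"dx":0,"dy":0,"dz":2,"yaw":0},{"grip":1.5,"dx":0,"dy":0,"dz":0,"yaw":0}]'
python3 - <<'E'
from h import *
go(.5706,-.300,.0225,7.6)
im=cv2.cvtColor(snap('side','s10.png'),cv2.COLOR_RGB2BGR)
E
```

```text
time: 43.1
tcp_pos: [0.5662, -0.2973, 0.0401]
orientation: [[0.991, 0.132, -0.009], [0.133, -0.991, 0.007], [-0.008, -0.008, -1.0]]
ft_force: [0.7, -0.1, -0.3]
opening: 0.0248
grip_force: 60.5
t 43.1 tcp [ 0.5662 -0.2973  0.0401] h 7.62 q [-0.66  0.47  1.67  0.    1.01  0.78] open 0.0248 gf 60.5 tip 0.011 | need cm [0.42 0.34 1.75] yaw 0.02
```

View pics/s10.png

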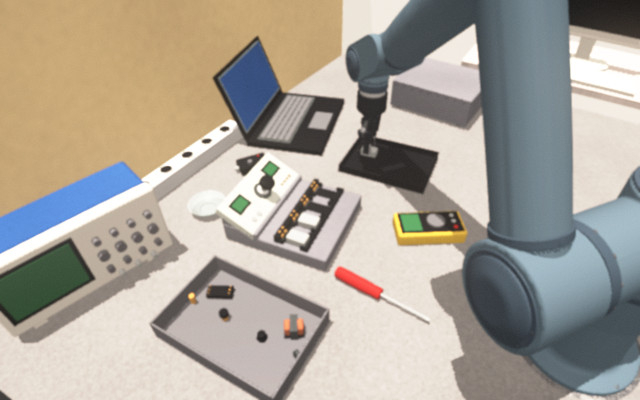

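The block is over the tray in the side view (370,150). I'll settle and check that the tray has not moved again.

```bash
python3 -m inch '[{"grip":1.5,"dx":0,"dy":0,"dz":0,"yaw":0},{"grip":1.5,"dx":0,"dy":0,"dz":0,"yaw":0}]' >/dev/null
python3 - <<'E'
from h import *
go(.5706,-.300,.0225,7.6)
print('new',pt2px('side',[[.6069,-.2093,.022],[.6313,-.3822,.022],[.4039,-.4005,.022],[.3816,-.2333,.022]]).round(0).tolist())
print('old',pt2px('side',[[.5936,-.1903,.022],[.6115,-.3551,.022],[.3903,-.3785,.022],[.374,-.2121,.022]]).round(0).tolist())
im=snap('side')[...,::-1];m=np.zeros(im.shape[:2],np.uint8);m[135:200,330:450]=im[135:200,330:450].max(2)<60
q=max(cv2.findContours(m,0,2)[0],key=cv2.contourArea)[:,0];print([q[np.argmin(q@np.array(d))].tolist() for d in((1,0),(0,1),(-1,0),(0,-1))])
E
```

```text
t 43.4 tcp [ 0.571  -0.3006  0.048 ] h 7.65 q [-0.66  0.46  1.67  0.    1.01  0.78] open 0.0247 gf 60.5 tip 0.011 | need cm [-0.03 -0.07  2.55] yaw 0.05
new [[338.0, 166.0], [360.0, 133.0], [437.0, 152.0], [423.0, 188.0]]
old [[339.0, 171.0], [362.0, 139.0], [439.0, 158.0], [423.0, 194.0]]
[[340, 166], [360, 135], [436, 154], [421, 192]]
```

```bash
python3 -m inch '[{"grip":1.5,"dx":0,"dy":0,"dz":1,"yaw":0},{"grip":1.5,"dx":0,"dy":0,"dz":0.8,"yaw":0},{"grip":1.5,"dx":0,"dy":0,"dz":0.5,"yaw":0},{"grip":1.5,"dx":0,"dy":0,"dz":0.2,"yaw":0},{"grip":1.5,"dx":0,"dy":0,"dz":0,"yaw":0},{"grip":1.5,"dx":0,"dy":0,"dz":0,"yaw":0}]'
python3 -m inch '[{"grip":3.8,"dx":0,"dy":0,"dz":0,"yaw":0},{"grip":3.8,"dx":0,"dy":0,"dz":0,"yaw":0},{"grip":3.8,"dx":0,"dy":0,"dz":-2,"yaw":0},{"grip":3.8,"dx":0,"dy":0,"dz":-4,"yaw":0},{"grip":3.8,"dx":0,"dy":0,"dz":-4,"yaw":0},{"grip":3.8,"dx":0,"dy":0,"dz":-4,"yaw":0},{"grip":3.8,"dx":0,"dy":0,"dz":0,"yaw":0}]'
python3 -c "
from h import *
go(.5523,.0308,.16,7.7)"
```

```text
time: 44.0
tcp_pos: [0.5695, -0.2996, 0.0222]
orientation: [[0.991, 0.133, -0.002], [0.133, -0.991, 0.001], [-0.002, -0.002, -1.0]]
ft_force: [-5.9, 3.9, 10.5]
opening: 0.0247
grip_force: 61.9
time: 44.7
tcp_pos: [0.5731, -0.3023, 0.1683]
orientation: [[0.991, 0.133, 0.01], [0.133, -0.991, -0.008], [0.009, 0.009, -1.0]]
ft_force: [0.4, -0.4, -0.3]
opening: 0.038
grip_force: 0.0
t 44.7 tcp [ 0.5731 -0.3023  0.1683] h 7.64 q [-0.66  0.31  1.63  0.    1.2   0.78] open 0.0380 gf 0.0 tip 0.011 | need cm [  2.36 -33.3    0.55] yaw -0.06
```

```bash
python3 -m inch '[{"grip":3.8,"dx":0.23,"dy":-3.33,"dz":0,"yaw":0},{"grip":3.8,"dx":0.23,"dy":-3.33,"dz":0,"yaw":0},{"grip":3.8,"dx":0.23,"dy":-3.33,"dz":0,"yaw":0},{"grip":3.8,"dx":0.23,"dy":-3.33,"dz":0,"yaw":0},{"grip":3.8,"dx":0.23,"dy":-3.33,"dz":0,"yaw":0},{"grip":3.8,"dx":0.23,"dy":-3.33,"dz":0,"yaw":0},{"grip":3.8,"dx":0.23,"dy":-3.33,"dz":0,"yaw":0},{"grip":3.8,"dx":0.23,"dy":-3.33,"dz":0,"yaw":0},{"grip":3.8,"dx":0.23,"dy":-3.33,"dz":0,"yaw":0},{"grip":3.8,"dx":0.23,"dy":-3.33,"dz":0,"yaw":0},{"grip":3.8,"dx":0,"dy":0,"dz":0,"yaw":0}]' >/dev/null
python3 -m inch '[{"grip":3.8,"dx":0,"dy":0,"dz":4,"yaw":0},{"grip":3.8,"dx":0,"dy":0,"dz":3,"yaw":0},{"grip":3.8,"dx":0,"dy":0,"dz":1,"yaw":0},{"grip":3.8,"dx":0,"dy":0,"dz":0,"yaw":0},{"grip":3.8,"dx":0,"dy":0,"dz":0,"yaw":0}]' >/dev/null
python3 -c "
from h import *
go(.5523,.0308,.056,7.7);snap('top','a11.png')"
```

```text
t 46.3 tcp [0.5493 0.0326 0.0821] h 7.61 q [-0.15  0.22  1.91 -0.    1.01  1.29] open 0.0379 gf 0.0 tip 0.011 | need cm [0.27 0.22 2.61] yaw -0.09
```

```bash
python3 -m inch '[{"grip":3.8,"dx":0.27,"dy":0.22,"dz":0,"yaw":0},{"grip":3.8,"dx":0,"dy":0,"dz":0,"yaw":0},{"grip":3.8,"dx":0,"dy":0,"dz":1.2,"yaw":0},{"grip":3.8,"dx":0,"dy":0,"dz":0.8,"yaw":0},{"grip":3.8,"dx":0,"dy":0,"dz":0.6,"yaw":0},{"grip":3.8,"dx":0,"dy":0,"dz":0,"yaw":0},{"grip":1.5,"dx":0,"dy":0,"dz":0,"yaw":0},{"grip":1.5,"dx":0,"dy":0,"dz":0,"yaw":0},{"grip":1.5,"dx":0,"dy":0,"dz":0,"yaw":0},{"grip":1.5,"dx":0,"dy":0,"dz":0,"yaw":0}]' 60
python3 -m inch '[{"grip":1.5,"dx":0,"dy":0,"dz":-1,"yaw":0},{"grip":1.5,"dx":0,"dy":0,"dz":-2,"yaw":0},{"grip":1.5,"dx":0,"dy":0,"dz":-3,"yaw":0},{"grip":1.5,"dx":0,"dy":0,"dz":-3,"yaw":0},{"grip":1.5,"dx":0,"dy":0,"dz":0,"yaw":0},{"grip":1.5,"dx":0,"dy":0,"dz":0,"yaw":0}]'
python3 -c "
from h import *
go(.506,-.307,.147,7.7)"
```

```text
time: 47.35
tcp_pos: [0.5515, 0.0314, 0.0553]
orientation: [[0.991, 0.133, 0.0], [0.133, -0.991, -0.0], [0.0, 0.0, -1.0]]
ft_force: [-0.2, 0.6, 0.2]
opening: 0.0249
grip_force: 61.6
time: 47.95
tcp_pos: [0.5519, 0.0313, 0.1463]
orientation: [[0.991, 0.133, 0.002], [0.133, -0.991, -0.0], [0.002, 0.001, -1.0]]
ft_force: [0.5, -0.0, -0.9]
opening: 0.0246
grip_force: 61.7
t 48.0 tcp [0.5519 0.0313 0.1463] h 7.64 q [-0.15  0.13  1.88 -0.    1.13  1.29] open 0.0246 gf 61.7 tip 0.011 | need cm [-9.04 32.92 -0.07] yaw -0.06
```

```bash
python3 -m inch '[{"grip":1.5,"dx":-0.9,"dy":3.29,"dz":0,"yaw":0},{"grip":1.5,"dx":-0.9,"dy":3.29,"dz":0,"yaw":0},{"grip":1.5,"dx":-0.9,"dy":3.29,"dz":0,"yaw":0},{"grip":1.5,"dx":-0.9,"dy":3.29,"dz":0,"yaw":0},{"grip":1.5,"dx":-0.9,"dy":3.29,"dz":0,"yaw":0},{"grip":1.5,"dx":-0.9,"dy":3.29,"dz":0,"yaw":0},{"grip":1.5,"dx":-0.9,"dy":3.29,"dz":0,"yaw":0},{"grip":1.5,"dx":-0.9,"dy":3.29,"dz":0,"yaw":0},{"grip":1.5,"dx":-0.9,"dy":3.29,"dz":0,"yaw":0},{"grip":1.5,"dx":-0.9,"dy":3.29,"dz":0,"yaw":0},{"grip":1.5,"dx":0,"dy":0,"dz":0,"yaw":0}]' >/dev/null
python3 -m inch '[{"grip":1.5,"dx":0,"dy":0,"dz":4,"yaw":0},{"grip":1.5,"dx":0,"dy":0,"dz":4,"yaw":0},{"grip":1.5,"dx":0,"dy":0,"dz":1,"yaw":0},{"grip":1.5,"dx":0,"dy":0,"dz":0,"yaw":0},{"grip":1.5,"dx":0,"dy":0,"dz":0,"yaw":0}]' >/dev/null
python3 - <<'E'
from h import *
go(.506,-.307,.0235,7.7)
im=snap('side')[...,::-1];m=np.zeros(im.shape[:2],np.uint8);m[125:200,330:450]=im[125:200,330:450].max(2)<60
q=max(cv2.findContours(m,0,2)[0],key=cv2.contourArea)[:,0];print([q[np.argmin(q@np.array(d))].tolist() for d in((1,0),(0,1),(-1,0),(0,-1))])
E
```

```text
t 49.5 tcp [ 0.5067 -0.3069  0.0563] h 7.66 q [-0.74  0.35  1.81  0.    0.99  0.7 ] open 0.0245 gf 61.7 tip 0.011 | need cm [-0.07 -0.    3.28] yaw -0.04
[[340, 166], [392, 125], [436, 154], [421, 192]]
```

Tray unchanged (the second point is the gripper). Placing.

```bash
python3 -m inch '[{"grip":1.5,"dx":0,"dy":0,"dz":1.4,"yaw":0},{"grip":1.5,"dx":0,"dy":0,"dz":1,"yaw":0},{"grip":1.5,"dx":0,"dy":0,"dz":0.6,"yaw":0},{"grip":1.5,"dx":0,"dy":0,"dz":0.2,"yaw":0},{"grip":1.5,"dx":0,"dy":0,"dz":0,"yaw":0},{"grip":1.5,"dx":0,"dy":0,"dz":0,"yaw":0}]'
python3 -m inch '[{"grip":3.8,"dx":0,"dy":0,"dz":0,"yaw":0},{"grip":3.8,"dx":0,"dy":0,"dz":0,"yaw":0},{"grip":3.8,"dx":0,"dy":0,"dz":-2,"yaw":0},{"grip":3.8,"dx":0,"dy":0,"dz":-4,"yaw":0},{"grip":3.8,"dx":0,"dy":0,"dz":-4,"yaw":0},{"grip":3.8,"dx":0,"dy":0,"dz":-4,"yaw":0},{"grip":3.8,"dx":0,"dy":0,"dz":0,"yaw":0},{"grip":3.8,"dx":0,"dy":0,"dz":0,"yaw":0}]'
python3 -c "
from h import *
go(.5452,.0844,.16,7.7)"
```

```text
time: 50.2
tcp_pos: [0.5061, -0.3069, 0.0233]
orientation: [[0.991, 0.133, 0.0], [0.133, -0.991, -0.0], [0.0, 0.0, -1.0]]
ft_force: [0.7, 0.1, -0.5]
opening: 0.0249
grip_force: 61.7
time: 51.0
tcp_pos: [0.5065, -0.3072, 0.1646]
orientation: [[0.991, 0.133, 0.002], [0.133, -0.991, -0.002], [0.002, 0.002, -1.0]]
ft_force: [-0.4, -0.4, -0.6]
opening: 0.0379
grip_force: 0.0
t 51.0 tcp [ 0.5065 -0.3072  0.1646] h 7.64 q [-0.74  0.19  1.77 -0.    1.18  0.7 ] open 0.0379 gf 0.0 tip 0.011 | need cm [  9.04 -38.3    0.39] yaw -0.06
```

```bash
python3 -m inch '[{"grip":3.8,"dx":0.82,"dy":-3.48,"dz":0,"yaw":0},{"grip":3.8,"dx":0.82,"dy":-3.48,"dz":0,"yaw":0},{"grip":3.8,"dx":0.82,"dy":-3.48,"dz":0,"yaw":0},{"grip":3.8,"dx":0.82,"dy":-3.48,"dz":0,"yaw":0},{"grip":3.8,"dx":0.82,"dy":-3.48,"dz":0,"yaw":0},{"grip":3.8,"dx":0.82,"dy":-3.48,"dz":0,"yaw":0},{"grip":3.8,"dx":0.82,"dy":-3.48,"dz":0,"yaw":0},{"grip":3.8,"dx":0.82,"dy":-3.48,"dz":0,"yaw":0},{"grip":3.8,"dx":0.82,"dy":-3.48,"dz":0,"yaw":0},{"grip":3.8,"dx":0.82,"dy":-3.48,"dz":0,"yaw":0},{"grip":3.8,"dx":0.82,"dy":-3.48,"dz":0,"yaw":0},{"grip":3.8,"dx":0,"dy":0,"dz":0,"yaw":0}]' >/dev/null
python3 -m inch '[{"grip":3.8,"dx":0,"dy":0,"dz":4,"yaw":0},{"grip":3.8,"dx":0,"dy":0,"dz":3,"yaw":0},{"grip":3.8,"dx":0,"dy":0,"dz":0.6,"yaw":0},{"grip":3.8,"dx":0,"dy":0,"dz":0,"yaw":0},{"grip":3.8,"dx":0,"dy":0,"dz":0,"yaw":0}]' >/dev/null
python3 -c "
from h import *
go(.5452,.0844,.056,7.7)"
```

```text
t 52.7 tcp [0.5452 0.0843 0.0881] h 7.61 q [-0.05  0.21  1.91 -0.    1.02  1.39] open 0.0382 gf 0.0 tip 0.011 | need cm [-0.01 -0.01  3.21] yaw -0.09
```

```bash
python3 -m inch '[{"grip":3.8,"dx":0,"dy":0,"dz":1.5,"yaw":0},{"grip":3.8,"dx":0,"dy":0,"dz":1,"yaw":0},{"grip":3.8,"dx":0,"dy":0,"dz":0.7,"yaw":0},{"grip":3.8,"dx":0,"dy":0,"dz":0,"yaw":0},{"grip":1.5,"dx":0,"dy":0,"dz":0,"yaw":0},{"grip":1.5,"dx":0,"dy":0,"dz":0,"yaw":0},{"grip":1.5,"dx":0,"dy":0,"dz":0,"yaw":0},{"grip":1.5,"dx":0,"dy":0,"dz":0,"yaw":0}]' 60
python3 -m inch '[{"grip":1.5,"dx":0,"dy":0,"dz":-1,"yaw":0},{"grip":1.5,"dx":0,"dy":0,"dz":-2,"yaw":0},{"grip":1.5,"dx":0,"dy":0,"dz":-3,"yaw":0},{"grip":1.5,"dx":0,"dy":0,"dz":-3,"yaw":0},{"grip":1.5,"dx":0,"dy":0,"dz":0,"yaw":0},{"grip":1.5,"dx":0,"dy":0,"dz":0,"yaw":0}]'
python3 -c "
from h import *
go(.4414,-.314,.147,7.7)"
```

```text
time: 53.5
tcp_pos: [0.5446, 0.0847, 0.0553]
orientation: [[0.991, 0.133, 0.0], [0.133, -0.991, -0.0], [0.0, 0.0, -1.0]]
ft_force: [0.6, 0.6, -0.2]
opening: 0.0245
grip_force: 61.5
time: 54.1
tcp_pos: [0.5449, 0.0847, 0.1462]
orientation: [[0.991, 0.133, 0.002], [0.133, -0.991, -0.0], [0.002, 0.0, -1.0]]
ft_force: [0.4, 0.3, 0.0]
opening: 0.0248
grip_force: 61.6
t 54.1 tcp [0.5449 0.0847 0.1462] h 7.64 q [-0.05  0.12  1.88  0.    1.13  1.39] open 0.0248 gf 61.6 tip 0.011 | need cm [-15.56  38.14  -0.1 ] yaw -0.06
```

```bash
python3 -m inch '[{"grip":1.5,"dx":-1.3,"dy":3.18,"dz":0,"yaw":0},{"grip":1.5,"dx":-1.3,"dy":3.18,"dz":0,"yaw":0},{"grip":1.5,"dx":-1.3,"dy":3.18,"dz":0,"yaw":0},{"grip":1.5,"dx":-1.3,"dy":3.18,"dz":0,"yaw":0},{"grip":1.5,"dx":-1.3,"dy":3.18,"dz":0,"yaw":0},{"grip":1.5,"dx":-1.3,"dy":3.18,"dz":0,"yaw":0},{"grip":1.5,"dx":-1.3,"dy":3.18,"dz":0,"yaw":0},{"grip":1.5,"dx":-1.3,"dy":3.18,"dz":0,"yaw":0},{"grip":1.5,"dx":-1.3,"dy":3.18,"dz":0,"yaw":0},{"grip":1.5,"dx":-1.3,"dy":3.18,"dz":0,"yaw":0},{"grip":1.5,"dx":-1.3,"dy":3.18,"dz":0,"yaw":0},{"grip":1.5,"dx":-1.3,"dy":3.18,"dz":0,"yaw":0}]' >/dev/null
python3 -m inch '[{"grip":1.5,"dx":0,"dy":0,"dz":0,"yaw":0},{"grip":1.5,"dx":0,"dy":0,"dz":4,"yaw":0},{"grip":1.5,"dx":0,"dy":0,"dz":4,"yaw":0},{"grip":1.5,"dx":0,"dy":0,"dz":1,"yaw":0},{"grip":1.5,"dx":0,"dy":0,"dz":0,"yaw":0},{"grip":1.5,"dx":0,"dy":0,"dz":0,"yaw":0}]' >/dev/null
python3 - <<'E'
from h import *
go(.4414,-.314,.0235,7.7)
im=snap('side')[...,::-1];m=np.zeros(im.shape[:2],np.uint8);m[125:200,330:450]=im[125:200,330:450].max(2)<60
q=max(cv2.findContours(m,0,2)[0],key=cv2.contourArea)[:,0];print([q[np.argmin(q@np.array(d))].tolist() for d in((1,0),(0,1),(-1,0),(0,-1))])
E
```

```text
t 55.9 tcp [ 0.4412 -0.3145  0.0562] h 7.66 q [-0.83  0.25  1.94  0.    0.96  0.61] open 0.0249 gf 61.6 tip 0.011 | need cm [ 0.02 -0.05  3.27] yaw -0.04
[[340, 166], [420, 125], [436, 156], [419, 191]]
```

```bash
python3 -m inch '[{"grip":1.5,"dx":0,"dy":0,"dz":1.4,"yaw":0},{"grip":1.5,"dx":0,"dy":0,"dz":1,"yaw":0},{"grip":1.5,"dx":0,"dy":0,"dz":0.6,"yaw":0},{"grip":1.5,"dx":0,"dy":0,"dz":0.2,"yaw":0},{"grip":1.5,"dx":0,"dy":0,"dz":0,"yaw":0},{"grip":1.5,"dx":0,"dy":0,"dz":0,"yaw":0}]'
python3 -m inch '[{"grip":3.8,"dx":0,"dy":0,"dz":0,"yaw":0},{"grip":3.8,"dx":0,"dy":0,"dz":0,"yaw":0},{"grip":3.8,"dx":0,"dy":0,"dz":-2,"yaw":0},{"grip":3.8,"dx":0,"dy":0,"dz":-4,"yaw":0},{"grip":3.8,"dx":0,"dy":0,"dz":-4,"yaw":0},{"grip":3.8,"dx":0,"dy":0,"dz":-4,"yaw":0},{"grip":3.8,"dx":0,"dy":-4,"dz":0,"yaw":0},{"grip":3.8,"dx":0,"dy":-4,"dz":0,"yaw":0},{"grip":3.8,"dx":0,"dy":-4,"dz":0,"yaw":0},{"grip":3.8,"dx":0,"dy":-4,"dz":0,"yaw":0},{"grip":3.8,"dx":0,"dy":-4,"dz":0,"yaw":0},{"grip":3.8,"dx":0,"dy":-4,"dz":0,"yaw":0}]' >/dev/null
python3 -m inch '[{"grip":3.8,"dx":0,"dy":-4,"dz":0,"yaw":0},{"grip":3.8,"dx":0,"dy":0,"dz":0,"yaw":0},{"grip":3.8,"dx":0,"dy":0,"dz":0,"yaw":0}]'
python3 -c "
from h import *
a=snap('top','a12.png')
im=a[100:290,150:510];cv2.imwrite('pics/fin.png',cv2.resize(im,None,fx=2.2,fy=2.2,interpolation=cv2.INTER_CUBIC)[...,::-1])"
```

```text
time: 56.55
tcp_pos: [0.4407, -0.3144, 0.0233]
orientation: [[0.991, 0.133, 0.0], [0.133, -0.991, -0.0], [0.0, 0.0, -1.0]]
ft_force: [0.3, -0.7, 0.1]
opening: 0.0248
grip_force: 61.6
time: 58.05
tcp_pos: [0.4034, -0.0362, 0.1634]
orientation: [[0.991, 0.135, 0.001], [0.135, -0.991, -0.001], [0.001, 0.001, -1.0]]
ft_force: [0.7, 0.5, 0.2]
opening: 0.038
grip_force: 0.0
```

View pics/fin.png

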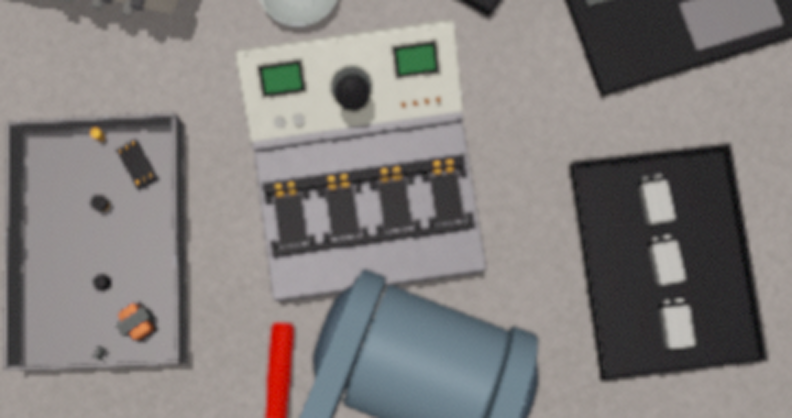

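The picture shows the three blocks flat in the tray at crop (658,200), (668,262) and (678,326). The knob is in and the other six parts are still in the bin. Handing in.

```bash
python3 -c "
from station import arm
print(arm.hand_in())"
```

```text
the job is handed in; nothing more can be done
None
```

I handed in the job at about 58 s of the 210 s limit: all three blocks found in the bin were tested in their bays with the load on for about 10–11 s and now lie flat and apart in the tray, the knob is fully in, and the other six parts are still in the bin. The hand-in call gave no verdict.

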